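Clear the soap dish off the doll's mirror and set the mirror on its sloping stand

ROBOT

A 6-joint arm with a two-finger parallel gripper is mounted at the origin on the work surface. World frame = base frame: x ahead of the robot, y to its left, z up, the work surface at z = 0. Lengths are in m, angles in rad, forces in N, time in s.
With the tool pointing down it reaches from about 0.375 to 0.975 m from the base axis. Payload 3.8 kg.
Tool frame: the origin (TCP) lies at the very end of the fingers, on their centre line; the grasp point (between the pads) lies 19 mm behind it (bot.grip_point_offset is the distance from the TCP to the grasp point, in m); z points along the fingers, x is the direction in which the jaws open and shut, and the axes are right-handed (so a half turn about z gives the same grasp; the last joint's range is limited). The gripper opens to 85 mm and grips with 20 to 120 N. Pads are 22 mm wide; open, the fingers measure 114 mm over their backs; the gripper's body (76 mm by 85 mm) begins 54 mm behind the grasp point. The pads swing forward as they close: fully open they stand 13 mm farther back than shut.
Start: joints at [-1.167, 0.264, 1.604, -0, 1.274, -0.037], TCP at [0.288, -0.61, 0.231] pointing down, gripper open.
Joint ranges: [-2.63, 2.63], [-0.94, 2.18], [0.31, 2.57], [-1.31, 4.45], [0, 2.66], [-2.55, 2.55]. Speed limits (rad/s): [2.57, 2.57, 3.14, 3.14, 3.14, 3.14].

INTERFACE

Orientations are given as a rotation vector (axis times angle).
In Python, from workcell import bot, read_camera gives the robot as it stands.
- The arm moves only by the tool arm_command, never from a script. Its argument "rows" is a list of rows, each an object with "delta_rot": the turn, a rotation vector about the tool's x, y, z in rad, a list of three; "xyz": the shift along the tool's x, y, z in m, a list of three; "gripper": the finger opening in m, from 0 to 0.0854. A call has 1 to 12 rows; each row shifts and turns the commanded pose from where the row before left it, along the tool's axes as they then stand; what a row does not reach is not made up. A row lasts 1/10 s, in which the tool goes at most 50 mm and 8.59 degrees, less where a joint would pass 70% of its speed; a pose out of reach is approached as far as the arm can. A call is refused whole if a number of a shift passes 0.05 or a number of a turn 0.15, either way. A call with a gripper value outside its range is refused whole. The fingers move at their own pace and stop on an object; "force" is the grip in N (left out, the last holds). Time passes only in rows, so rows that do not move let the fingers close. It gives the time, the measured TCP pose, the force and the opening at its end, in the units of the state.
- bot.read_state(): the state, without advancing time (a new reading comes with each control period).
- read_camera(name): name is "scene" or "top" or "wrist"; returns a dict with "pixels" (480x640x3 uint8, red, green, blue), "range_z" (480x640 float32, m along the optical axis (not along the pixel's ray), 0 where there is no reading), "intrinsics" (3x3 intrinsics, pixels), "camera_from_world" (4x4, takes a point from world to camera coordinates). Camera axes: x right, y up, looking along -z (the intrinsics and any distortion apply to the point x, -y, -z); pixel columns grow to the right and rows downward; lengths in m; the calibration is good to about 2 mm. A picture is of the moment at which its call begins.
- bot.finish_job(): hands the job in, once; it reports no verdict.
The state is a dict: "time": time; "q": joint angles; "joint_vel": joint speeds; "joint_torque": joint torques, N m; "tool_pos": TCP position; "tcp_rot": TCP orientation; "wrist_force": force on the tool from outside, world axes, zero at the start; "torque": the same for the moment, N m; "width": opening from 0.0 (shut) to 1.0 (fully open).
Only numpy, scipy, OpenCV 4.12 (cv2) and the standard library are available. Lean on these libraries where they do the work, as an engineer would, in place of code of your own. Each camera call takes 0.05 s, during which the arm holds its last target.

TASK

Somebody has used the doll's mirror as a tray: take the pink soap dish off it and set it down, without dropping it, on the top step of the green stool, centred and lengthwise along the step. Then take the mirror off the bathtub and lay it, glass side up, on the sloping board of the wooden stand: flat on the narrow board, centred and straight along it, lower edge resting on the ledge. Keep the dish level, do not drop the mirror, leave the stool in place and do not disturb the other toys.

Things in the scene. Friction and masses are not known exactly. Their poses are not given: they have to be found in the camera images.
- dish: Pink ceramic soap dish, a rounded rectangular tray with a cream soap bar fixed inside, 84 mm long (its x), 46 mm wide (its y), 34 mm high, about 0.14 kg, loose. Origin at the centre of its underside, z up. It starts standing on the mirror, roughly lengthwise.
- mirror: Toy mirror, dark wood frame, pale glass face: a slab 130 mm long (its x), 58 wide (y), 12 thick (z), about 0.15 kg, loose. Origin at the centre of its underside (back), z out of the glass. Either end may go lowest on the stand. It starts glass up across the tub's rim, length roughly along the tub's x; the tub is open below, so fingers can pass down beside its width.
- tub: Steel toy bathtub, open box 100 mm (its x) by 200 mm (its y), walls 6 mm, rim 62 mm above the table, inner floor 18 mm above it, a brass tap at the +y end that rises to 95 mm. Fixed. Origin under its centre on the table.
- stool: Green plastic two-step stool, 102 mm deep (its x), 124 mm wide (its y), 0.35 kg, loose. The top step is 50 mm deep, from x = 0 to x = 50 mm, its surface 80 mm above the table; the lower step lies on the -x side, from x = -52 mm to 0, 40 mm high. Origin at table height, below the front edge of the top step.
- top_step (a point): Centre of the upper surface of the stool's top step (stool x = 25 mm, z = 80 mm).
- stand: Wooden mirror stand, fixed, base plate 150 mm (its x, from -70 to +80) by 90 mm (its y), 10 mm thick. Origin on the table. Its blue-painted board slopes up towards its +x; the ledge is on its -x side.
- stand_rest: Sloping board with ledge, rising 35 degrees to the table. Origin on the board's upper surface, mid-width, at its foot against the ledge, 37 mm above the table. x up the slope, y across, z out of the surface. Board 118 mm long, only 36 wide, 8 thick, open at both sides. Ledge 64 mm wide, 14 mm above the surface. A mirror that is home has its origin at x = 65 mm, y = 0, z = 0 here.
- bottle: Bystander: blue toy shampoo bottle, 38 mm across, 85 mm tall, origin under its centre.
- mug: Bystander: yellow plastic tooth mug, 52 mm across, 60 mm tall, origin under its centre.
- jar: Bystander: orange toy jar, 56 mm across, 62 mm tall, origin under its centre.
- hairbrush: Bystander: red toy hairbrush, about 155 mm long (its x), 42 mm wide, 26 mm high, lying bristles down.
Mind the look-alikes: they are no part of the job. Of the things that look like the mirror, the larger one is meant.

How it is judged:
By the outcome, as a careful person would: the job done as asked, in the order asked, and still so for the second after the job is handed in, with the robot touching nothing.
It also fails if it takes over 64 s, if anything falls off the work surface, if the arm or the gripper's body presses on something with over 40 N, if the wrist force passes 120 N, or if a joint passes its speed limit or range.

## Working session

There is one attempt and no reset: what is moved stays moved. The work goes in short steps, Python scripts to look and compute and a tool call to move; the robot and the scene stay as the last step left them, time stands still between calls to the robot, and variables do not carry over. Pictures are saved under pics/ and viewed, and the job is handed in when it is done.

Besides the shell and the picture viewer there is one more tool, called by a JSON object that holds its "method" and its "body". arm_command: Moves the arm, as the interface text tells. Its arguments: {"type":"object","properties":{"rows":{"type":"array","items":{"type":"object","properties":{"delta_rot":{"type":"array","items":{"type":"number"}},"xyz":{"type":"array","items":{"type":"number"}},"gripper":{"type":"number"}}}},"force":{"type":"number"}},"required":["rows"]}

```bash
ls; mkdir -p pics
python3 - <<'E'
from workcell import bot, read_camera
import cv2, numpy as np
s=bot.read_state(); print(s); print(bot.grip_point_offset)
for n in ["scene","top"]:
    c=read_camera(n); np.savez(f"{n}0.npz",**c); cv2.imwrite(f"pics/{n}0.png",c["pixels"][:,:,::-1])
    print(n,c["intrinsics"],c["camera_from_world"])
E
```

```text
pics
{'time': 0.0, 'q': array([-1.16688630e+00,  2.64734688e-01,  1.60543249e+00, -1.48517208e-06,
        1.27369680e+00, -3.69017504e-02]), 'joint_vel': array([ 0.00089571,  0.00108828, -0.00030525, -0.00268691, -0.00014298,
       -0.00154109]), 'joint_torque': array([ 1.81271524e-03, -5.15115845e+01, -3.67313755e+01,  2.30272299e-04,
        1.32361820e-02,  4.37602466e-06]), 'tool_pos': array([ 0.28770289, -0.60977635,  0.22994289]), 'tcp_rot': array([-2.65228036,  1.68134865,  0.00294086]), 'wrist_force': array([-0.16966874,  0.55271555,  0.22884972]), 'torque': array([ 0.04879074, -0.07401396, -0.00772614]), 'width': 0.9996848904949789}
0.0187
scene [[505.10444619   0.         322.79784619]
 [  0.         505.10444619 239.95930347]
 [  0.           0.           1.        ]] [[-0.21010106  0.97766866  0.00464051  0.06054146]
 [-0.71428973 -0.15673837  0.68207277  0.34003378]
 [ 0.66756851  0.13998955  0.73126959 -1.43945734]
 [ 0.          0.          0.          1.        ]]
top [[523.30993835   0.         320.28048664]
 [  0.         523.30993835 227.5653584 ]
 [  0.           0.           1.        ]] [[-0.03363454 -0.99941713 -0.00584109  0.09563698]
 [ 0.97540087 -0.03409914  0.21778521 -0.57151902]
 [-0.21785744  0.0016277   0.97597924 -1.15825528]
 [ 0.          0.          0.          1.        ]]
```

View pics/scene0.png

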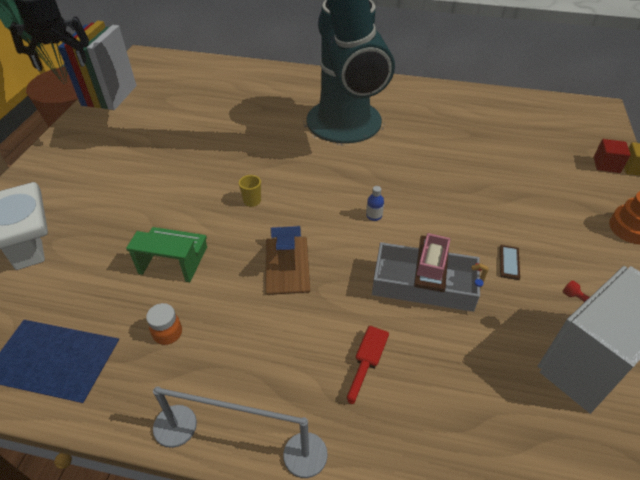

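View pics/top0.png

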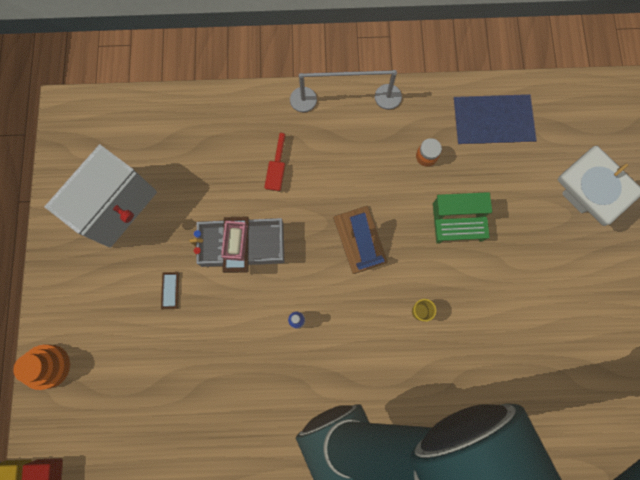

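The scene shows several things that could be confused:
- **Mirror:** the one under the dish on the tub is at top (235,244). A smaller look-alike lies on the table at top (170,290). I choose the one on the tub.
- **Dish:** the pink tray at top (235,240) is the only one.
- **Stool:** green, at top (463,218).
- **Stand:** wood with a blue board, at top (361,240). The bar rack at (347,85) is not a stand.

I'll check the choice in close crops and measure.

```bash
cat > h.py <<'E'
import numpy as np, cv2
def cloud(c):
    K=c["intrinsics"];T=c["camera_from_world"];z=c["range_z"].astype(float)
    v,u=np.mgrid[0:480,0:640]
    p=np.stack([(u-K[0,2])/K[0,0]*z,-(v-K[1,2])/K[1,1]*z,-z],-1)
    w=(p-T[:3,3])@T[:3,:3]
    w[z<=0]=np.nan
    return w
def proj(c,P):
    K=c["intrinsics"];T=c["camera_from_world"];p=np.atleast_2d(P)@T[:3,:3].T+T[:3,3]
    return np.stack([K[0,2]+K[0,0]*p[:,0]/-p[:,2],K[1,2]-K[1,1]*p[:,1]/-p[:,2]],-1)
E
python3 - <<'E'
from h import *
c=np.load("top0.npz");s=np.load("scene0.npz")
a=c["pixels"][190:300,150:300,::-1];b=c["pixels"][180:290,320:510,::-1]
cv2.imwrite("pics/crop_a.png",np.vstack([cv2.resize(a,(600,440),interpolation=2)]))
cv2.imwrite("pics/crop_b.png",cv2.resize(b,(760,440),interpolation=2))
e=s["pixels"][210:320,340:540,::-1]
cv2.imwrite("pics/crop_e.png",cv2.resize(e,(800,440),interpolation=2))
for n,q in(("top",c),("scene",s)):
    w=cloud(q)
    for (nm,uv) in (("top",[(463,203),(463,230),(361,240),(235,240),(235,266),(170,290),(275,240),(100,300)]),("scene",[(165,242),(288,250),(434,250)])):
        if nm==n:
            for u,v in uv: print(n,u,v,w[v,u].round(4))
E
```

```text
top 463 203 [ 0.6173 -0.2568  0.0811]
top 463 230 [ 0.5613 -0.2615  0.0431]
top 361 240 [ 0.5412 -0.0173  0.0656]
top 235 240 [0.5453 0.2698 0.0952]
top 235 266 [nan nan nan]
top 170 290 [0.4469 0.4388 0.0087]
top 275 240 [0.5584 0.1864 0.0145]
top 100 300 [ 0.4302  0.6105 -0.0058]
scene 165 242 [ 0.6126 -0.2528  0.079 ]
scene 288 250 [ 0.5775 -0.0086  0.0751]
scene 434 250 [0.5369 0.2717 0.0979]
```

View pics/crop_a.png

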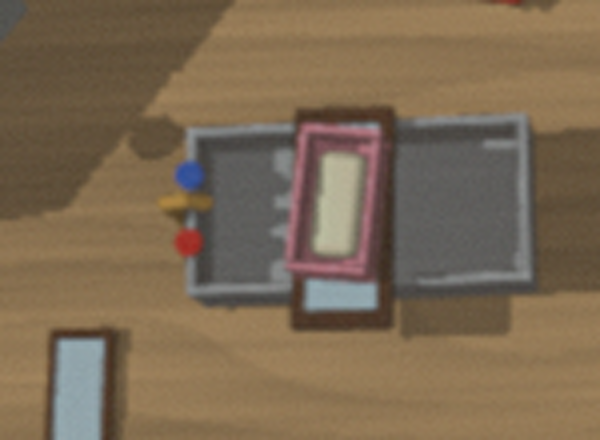

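View pics/crop_b.png

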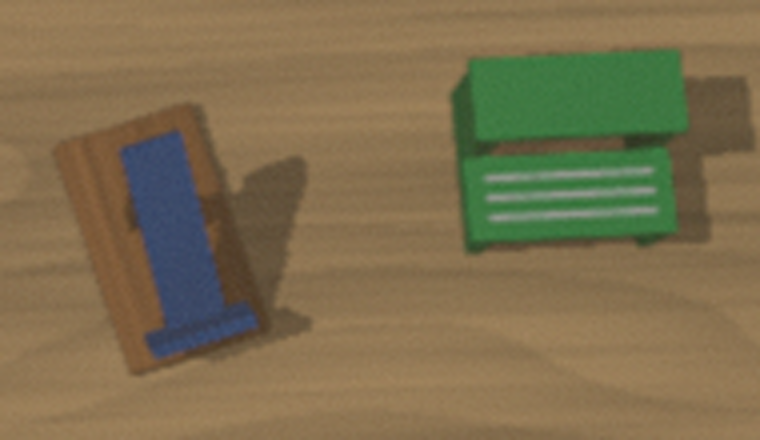

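View pics/crop_e.png

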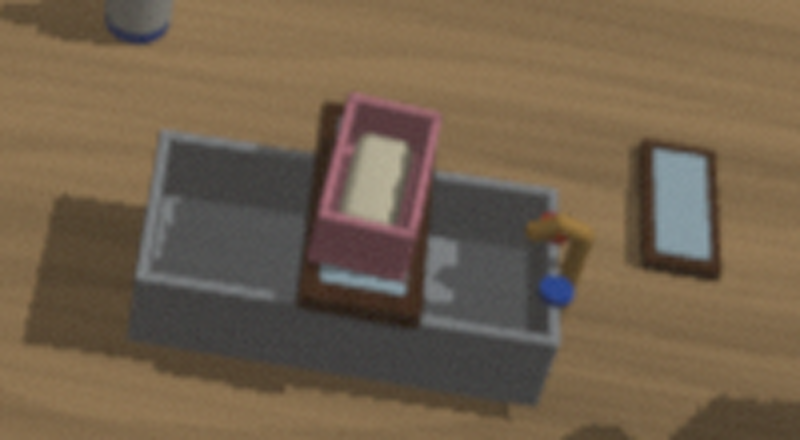

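```bash
cat > fit.py <<'E'
from h import *
from scipy.optimize import minimize
def rz(a):
    c,s=np.cos(a),np.sin(a);return np.array([[c,-s,0],[s,c,0],[0,0,1]])
def box(x0,x1,y0,y1,z0,z1):
    return np.array([[x,y,z] for x in(x0,x1) for y in(y0,y1) for z in(z0,z1)],float)
def mask(c,lo,hi,roi):
    hsv=cv2.cvtColor(c["pixels"],cv2.COLOR_RGB2HSV)
    m=cv2.inRange(hsv,np.array(lo),np.array(hi)); k=np.zeros_like(m);u0,u1,v0,v1=roi
    k[v0:v1,u0:u1]=m[v0:v1,u0:u1]
    n,l,st,_=cv2.connectedComponentsWithStats(k)
    i=1+np.argmax(st[1:,4]); k=(l==i).astype(np.uint8)
    return k
def fill(k):
    cs,_=cv2.findContours(k,cv2.RETR_EXTERNAL,cv2.CHAIN_APPROX_NONE); o=np.zeros_like(k);cv2.drawContours(o,cs,-1,1,-1);return o
S=8
def sil(c,polys,roi):
    u0,u1,v0,v1=roi
    m=np.zeros(((v1-v0)*S,(u1-u0)*S),np.uint8)
    for P in polys:
        q=(proj(c,P)-[u0-.5,v0-.5])*S-.5
        cv2.fillConvexPoly(m,cv2.convexHull((q*16).astype(np.int32).reshape(-1,1,2)),255,shift=4)
    return cv2.resize(m,(u1-u0,v1-v0),interpolation=cv2.INTER_AREA)/255.
def fit(views,parts,x0,z):
    # views: list (c,mask,roi)
    def cost(x):
        t=np.array([x[0],x[1],z]);R=rz(x[2]);e=0
        for c,m,roi in views:
            s=sil(c,[p@R.T+t for p in parts],roi);u0,u1,v0,v1=roi
            e+=np.abs(s-cv2.GaussianBlur(m.astype(float),(0,0),.4)[v0:v1,u0:u1]).sum()/m.sum()
        return e
    x0=np.array(x0,float)
    best=None
    for d in(0,1):
        r=minimize(cost,x0,method="Nelder-Mead",options=dict(initial_simplex=x0+np.vstack([np.zeros(3),np.diag([.012,.012,.15])])*(1-2*d),xatol=1e-5,fatol=1e-5,maxiter=400))
        if best is None or r.fun<best.fun:best=r
        x0=best.x
    return best.x,best.fun
E
python3 - <<'E'
from fit import *
c=np.load("top0.npz");s=np.load("scene0.npz")
rt=(205,265,205,290);rs=(400,460,225,300)
pk=((160,50,60),(179,255,255))
mt=fill(mask(c,*pk,rt));ms=fill(mask(s,*pk,rs))
print(mt.sum(),ms.sum())
D=[box(-.042,.042,-.023,.023,0,.034)]
for v in([(c,mt,rt)],[(s,ms,rs)],[(c,mt,rt),(s,ms,rs)]): print("dish",fit(v,D,[.542,.27,0.1],.074))
rt=(420,510,180,255);rs=(115,220,220,290)
g=((40,80,40),(85,255,255))
mt=mask(c,*g,rt);ms=mask(s,*g,rs);print(mt.sum(),ms.sum())
# top-face only by brightness/depth
wt=cloud(c);ws=cloud(s)
cv2.imwrite("pics/m.png",np.vstack([cv2.resize(np.dstack([mt*255]*3)[180:255,420:510],(540,300),interpolation=0),cv2.resize(c["pixels"][180:255,420:510,::-1],(540,300),interpolation=0)]))
hsv=cv2.cvtColor(c["pixels"],cv2.COLOR_RGB2HSV);print(hsv[195:250:3,463]); hs=cv2.cvtColor(s["pixels"],cv2.COLOR_RGB2HSV);print(hs[225:285:3,165])
for v,u in ((200,361),(230,365),(262,368)):print(hsv[v,u-20:u+20:4].tolist())
print("noise",np.nanstd(wt[195:210,445:480,2]),np.nanmean(wt[195:210,445:480,2]),np.nanmean(ws[240:246,150:185,2]))
E
```

```text
802 1050
dish (array([ 0.54616   ,  0.27416892, -0.09194423]), np.float64(0.12213092001069321))
dish (array([ 0.54624312,  0.27206877, -0.09807176]), np.float64(0.07044037619361651))
dish (array([ 0.5458   ,  0.2727345, -0.1099408]), np.float64(0.2065084018938229))
2128 2430
[[ 63 126 121]
 [ 61 119 122]
 [ 62 121 120]
 [ 62 121 120]
 [ 61 118 121]
 [ 63 123 122]
 [ 62 126 111]
 [ 15 109 101]
 [ 63 124 123]
 [ 62  73 129]
 [ 63 121 120]
 [ 51  22 151]
 [ 62 129 119]
 [ 59  63 130]
 [ 62 125 120]
 [ 20  96  85]
 [ 17 107 133]
 [ 19 110 134]
 [ 17 110 128]]
[[ 17 105 131]
 [ 35  93 107]
 [ 64 119 116]
 [ 64  94 114]
 [ 65 141 112]
 [ 64 128 118]
 [ 64 134 114]
 [ 64 134 114]
 [ 65 137 115]
 [ 63 129 117]
 [ 59 115  71]
 [ 19 107  81]
 [ 17 102  85]
 [ 17 107  88]
 [ 19 108  80]
 [ 17 107  86]
 [ 16 111  85]
 [ 17 107  93]
 [ 17 108 102]
 [ 18 107 134]]
[[16, 107, 141], [17, 101, 139], [17, 108, 137], [17, 106, 140], [17, 105, 136], [17, 104, 137], [16, 105, 138], [16, 108, 134], [17, 105, 136], [16, 106, 137]]
[[15, 135, 119], [15, 134, 126], [123, 36, 77], [111, 110, 107], [111, 118, 104], [110, 119, 105], [116, 68, 94], [14, 137, 84], [16, 109, 96], [18, 104, 96]]
[[17, 110, 130], [15, 133, 125], [15, 129, 119], [136, 35, 80], [112, 94, 87], [112, 81, 85], [112, 99, 103], [110, 112, 112], [114, 93, 101], [13, 92, 86]]
noise 0.0022816168390934794 0.07971052286466085 0.08141963295227336
```

View pics/m.png

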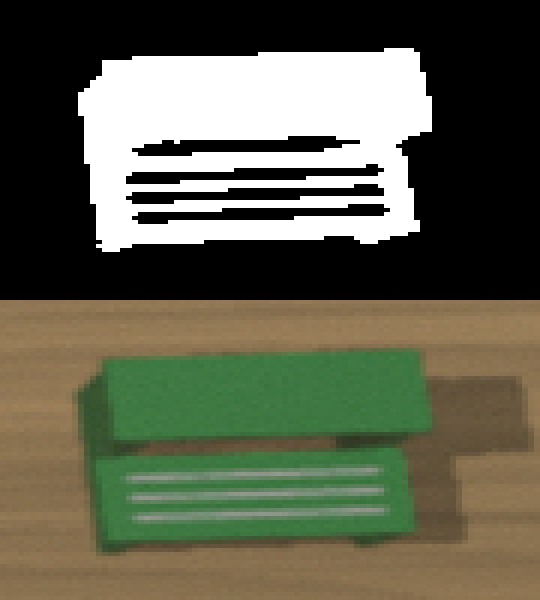

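Run:
```python
from fit import *
c=np.load("top0.npz");s=np.load("scene0.npz")
wt=cloud(c);ws=cloud(s)
def only(cam,w,lo,hi,roi,zr):
    m=mask(cam,lo,hi,roi)
    k=(m>0)&(w[...,2]>zr[0])&(w[...,2]<zr[1])
    k=cv2.morphologyEx(k.astype(np.uint8),cv2.MORPH_CLOSE,np.ones((3,3)));n,l,st,_=cv2.connectedComponentsWithStats(k)
    return (l==1+np.argmax(st[1:,4])).astype(np.uint8)
rt=(420,510,180,255);rs=(115,220,220,290)
mt=only(c,wt,(40,80,100),(85,255,255),rt,(.07,.1));ms=only(s,ws,(40,60,100),(85,255,255),rs,(.07,.1))
print(mt.sum(),ms.sum())
P=[np.array([[0,-.062,.08],[.05,-.062,.08],[.05,.062,.08],[0,.062,.08]])]
for v in([(c,mt,rt)],[(s,ms,rs)],[(c,mt,rt),(s,ms,rs)]): print("stool",fit(v,P,[.59,-.257,0.],0))
# bottom view overlay
# stand
rt=(325,395,200,280);rs=(255,320,215,300)
b=((105,60,50),(125,255,255))
mt=mask(c,*b,rt);ms=mask(s,*b,rs);print(mt.sum(),ms.sum())
a=np.deg2rad(35);X=np.array([np.cos(a),0,np.sin(a)]);Z=np.array([-np.sin(a),0,np.cos(a)]);Y=np.array([0,1,0])
def bx(x0,x1,y0,y1,z0,z1): return box(x0,x1,y0,y1,z0,z1)@np.array([X,Y,Z])+[0,0,.037]
S_=[bx(0,.118,-.018,.018,-.008,0),bx(-.006,0,-.032,.032,-.008,.014)]
for v in([(c,mt,rt)],[(s,ms,rs)],[(c,mt,rt),(s,ms,rs)]): print("rest",fit(v,S_,[.5,-.02,.3],0))
cv2.imwrite("pics/m2.png",np.hstack([cv2.resize(k*255,None,fx=5,fy=5,interpolation=0) for k in (mt[200:280,325:395],ms[215:295,255:320])]))
# cloud points on the board
p=wt[mt>0];p=p[np.isfinite(p).all(1)];print(p.min(0),p.max(0))
```

```text
1080 1125
stool (array([ 0.59232087, -0.25997771,  0.01198365]), np.float64(0.04529209074171135))
stool (array([ 0.5933807 , -0.26104987,  0.01309763]), np.float64(0.04272836773575279))
stool (array([ 0.59278816, -0.26053373,  0.01165018]), np.float64(0.10249616024522298))
847 480
rest (array([ 0.49706157, -0.03732781,  0.29158742]), np.float64(0.09693870585434204))
rest (array([ 0.49993517, -0.03781211,  0.2929123 ]), np.float64(0.14349693677358785))
rest (array([ 0.49815157, -0.03701418,  0.28438966]), np.float64(0.2676932640248244))
[ 0.4785851  -0.06828508  0.03163586] [0.59636864 0.00598699 0.10811345]
```

View pics/m2.png

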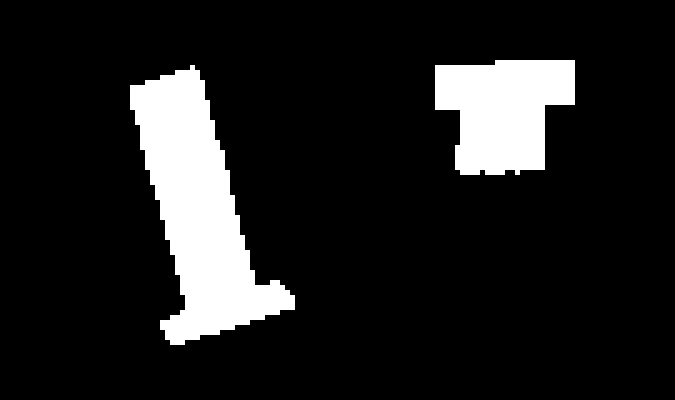

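```bash
cat > plan.py <<'E'
import numpy as np, json, sys
from scipy.spatial.transform import Rotation as Ro
def down(yaw):  # tool z down, tool x at world yaw
    return np.array([[np.cos(yaw),np.sin(yaw),0],[np.sin(yaw),-np.cos(yaw),0],[0,0,-1]])
def rows(p,R,p1,R1,n=None,step=.04,rstep=.13,dz=4):
    """n equal rows from (p,R) to (p1,R1); shift in the tool axes before the turn; rounded, errors fed forward"""
    p=np.array(p,float);R=np.array(R);out=[]
    if n is None:
        n=max(1,int(np.ceil(max(np.linalg.norm(np.array(p1)-p)/step,np.linalg.norm(Ro.from_matrix(R.T@R1).as_rotvec())/rstep))))
    p0=p.copy();R0=R.copy();rv=Ro.from_matrix(R0.T@R1).as_rotvec()
    for i in range(1,n+1):
        pt=p0+(np.array(p1)-p0)*i/n; Rt=R0@Ro.from_rotvec(rv*i/n).as_matrix()
        d=np.round(R.T@(pt-p),dz);r=np.round(Ro.from_matrix(R.T@Rt).as_rotvec(),dz-1)
        out.append({"xyz":d.tolist(),"delta_rot":r.tolist()})
        p=p+R@d;R=R@Ro.from_rotvec(r).as_matrix()
    return out,p,R
def show(out):
    for i,o in enumerate(out): print(o["xyz"],o["delta_rot"])
E
python3 - <<'E'
from workcell import bot, read_camera
from plan import *
import cv2
s=bot.read_state();R=Ro.from_rotvec(s["tcp_rot"]).as_matrix();print(R.round(3))
c=read_camera("wrist");T=c["camera_from_world"]
cv2.imwrite("pics/w0.png",c["pixels"][:,:,::-1])
Tw=np.linalg.inv(T);print("cam in tool",(R.T@(Tw[:3,3]-s["tool_pos"])).round(4));print((R.T@Tw[:3,:3]).round(3),c["intrinsics"])
E
```

```text
[[ 0.427 -0.904 -0.001]
 [-0.904 -0.427  0.002]
 [-0.002 -0.    -1.   ]]
cam in tool [ 0.     -0.0759 -0.1428]
[[ 1.     0.     0.001]
 [ 0.001 -0.955 -0.296]
 [ 0.001  0.296 -0.955]] [[408.63307046   0.         326.63198323]
 [  0.         408.63307046 239.88819202]
 [  0.           0.           1.        ]]
```

View pics/w0.png

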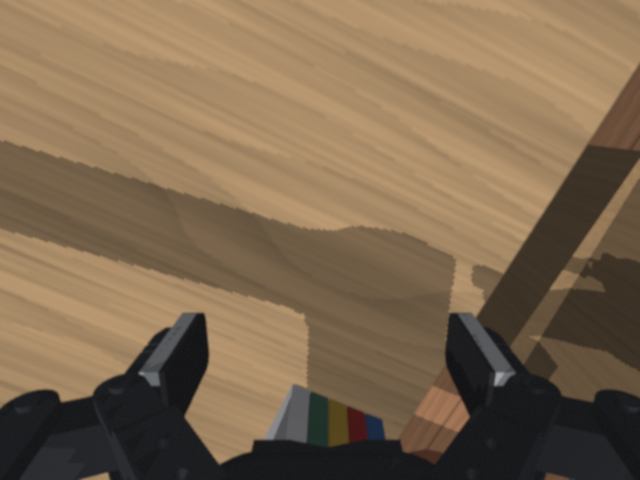

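Run:
```python
from workcell import bot
from plan import *
s=bot.read_state();R=Ro.from_rotvec(s["tcp_rot"]).as_matrix()
o,p,R=rows(s["tool_pos"],R,[.546,.273,.22],down(1.47),n=24,dz=4);show(o);print(p)
```

```text
[-0.0287, -0.0254, 0.0005] [-0.0, 0.0, -0.108]
[-0.0258, -0.0284, 0.0005] [-0.0, 0.0, -0.109]
[-0.0225, -0.031, 0.0004] [-0.0, 0.0, -0.108]
[-0.019, -0.0333, 0.0005] [-0.0, 0.0, -0.108]
[-0.0154, -0.0351, 0.0005] [-0.0, 0.0, -0.109]
[-0.0115, -0.0366, 0.0005] [-0.001, -0.0, -0.108]
[-0.0074, -0.0376, 0.0004] [0.0, 0.0, -0.108]
[-0.0034, -0.0381, 0.0005] [0.0, 0.0, -0.109]
[0.0009, -0.0384, 0.0004] [0.0, 0.0, -0.108]
[0.0049, -0.038, 0.0004] [-0.0, 0.0, -0.108]
[0.009, -0.0372, 0.0005] [-0.0, 0.0, -0.109]
[0.013, -0.0361, 0.0004] [-0.0, 0.0, -0.108]
[0.0169, -0.0344, 0.0005] [-0.0, 0.0, -0.108]
[0.0204, -0.0324, 0.0004] [-0.0, 0.0, -0.109]
[0.0239, -0.03, 0.0004] [-0.001, 0.0, -0.108]
[0.0269, -0.0273, 0.0005] [0.0, 0.0, -0.108]
[0.0297, -0.0242, 0.0004] [0.0, 0.0, -0.109]
[0.0322, -0.0208, 0.0004] [0.0, 0.0, -0.108]
[0.0343, -0.0173, 0.0004] [-0.0, 0.0, -0.108]
[0.0359, -0.0134, 0.0004] [-0.0, 0.0, -0.109]
[0.0371, -0.0095, 0.0004] [-0.0, 0.0, -0.108]
[0.038, -0.0054, 0.0004] [-0.0, 0.0, -0.108]
[0.0383, -0.0012, 0.0005] [-0.001, 0.0, -0.109]
[0.0382, 0.0029, 0.0004] [0.0, 0.0, -0.108]
[0.5460401  0.27300371 0.21996747]
```

{"method": "arm_command", "body": {"rows": [{"xyz":[-0.029,-0.025,0],"delta_rot":[0,0,-0.108],"gripper":0.085},{"xyz":[-0.026,-0.028,0],"delta_rot":[0,0,-0.108]},{"xyz":[-0.022,-0.031,0],"delta_rot":[0,0,-0.108]},{"xyz":[-0.019,-0.033,0],"delta_rot":[0,0,-0.108]},{"xyz":[-0.015,-0.035,0],"delta_rot":[0,0,-0.108]},{"xyz":[-0.011,-0.037,0],"delta_rot":[0,0,-0.108]},{"xyz":[-0.007,-0.038,0],"delta_rot":[0,0,-0.108]},{"xyz":[-0.003,-0.038,0],"delta_rot":[0,0,-0.108]},{"xyz":[0.001,-0.038,0],"delta_rot":[0,0,-0.108]},{"xyz":[0.005,-0.038,0],"delta_rot":[0,0,-0.108]},{"xyz":[0.009,-0.037,0],"delta_rot":[0,0,-0.108]},{"xyz":[0.013,-0.036,0],"delta_rot":[0,0,-0.108]}]}}

```text
invalid input
```

{"method": "arm_command", "body": {"rows": [{"xyz":[0.017,-0.034,0],"delta_rot":[0,0,-0.108]},{"xyz":[0.02,-0.032,0],"delta_rot":[0,0,-0.108]},{"xyz":[0.024,-0.03,0],"delta_rot":[0,0,-0.108]},{"xyz":[0.027,-0.027,0],"delta_rot":[0,0,-0.108]},{"xyz":[0.03,-0.024,0],"delta_rot":[0,0,-0.108]},{"xyz":[0.032,-0.021,0],"delta_rot":[0,0,-0.108]},{"xyz":[0.034,-0.017,0],"delta_rot":[0,0,-0.108]},{"xyz":[0.036,-0.013,0],"delta_rot":[0,0,-0.108]},{"xyz":[0.037,-0.009,0],"delta_rot":[0,0,-0.108]},{"xyz":[0.038,-0.005,0],"delta_rot":[0,0,-0.108]},{"xyz":[0.038,-0.001,0],"delta_rot":[0,0,-0.108]},{"xyz":[0,0,0],"delta_rot":[0,0,0]}]}}

```text
invalid input
```

Run:
```python
from workcell import bot, read_camera
from fit import *
s=bot.read_state();print({k:np.round(s[k],4) for k in("time","q","tool_pos","tcp_rot","wrist_force")})
for n in("wrist","scene"):
    c=read_camera(n);np.savez(n+"1.npz",**c);cv2.imwrite(f"pics/{n}1.png",c["pixels"][:,:,::-1])
```

```text
{'time': np.float64(0.15), 'q': array([-1.1669,  0.2646,  1.6051,  0.    ,  1.2737, -0.0369]), 'tool_pos': array([ 0.2878, -0.61  ,  0.2302]), 'tcp_rot': array([-2.6525e+00,  1.6815e+00,  2.3000e-03]), 'wrist_force': array([-0.1581,  0.5953, -0.0762])}
```

View pics/wrist1.png

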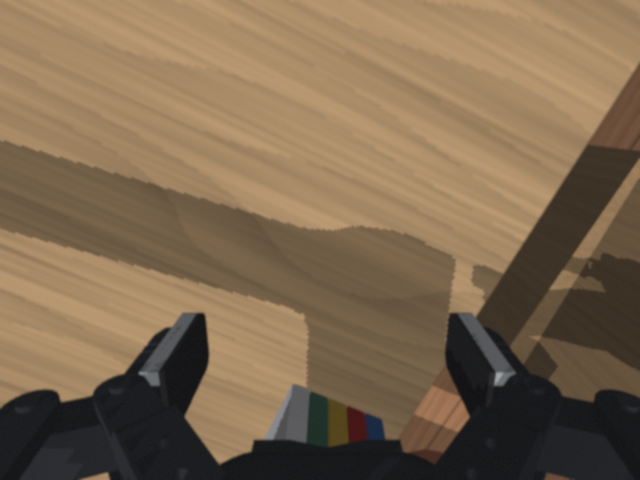

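{"method": "arm_command", "body": {"rows": [{"xyz":[-0.029,-0.025,0.0],"delta_rot":[0.0,0.0,-0.108],"gripper":0.085}]}}

```text
time: 0.35
tool_pos: [0.2972, -0.5763, 0.2306]
tcp_rot: [2.738, -1.537, 0.001]
wrist_force: [0.9, 0.3, 1.0]
width: 0.993
```

{"method": "arm_command", "body": {"rows": [{"xyz":[-0.026,-0.028,0],"delta_rot":[0,0,-0.108],"gripper":0.085},{"xyz":[-0.022,-0.031,0],"delta_rot":[0,0,-0.108],"gripper":0.085},{"xyz":[-0.019,-0.033,0],"delta_rot":[0,0,-0.108],"gripper":0.085},{"xyz":[-0.015,-0.035,0],"delta_rot":[0,0,-0.108],"gripper":0.085},{"xyz":[-0.011,-0.037,0],"delta_rot":[0,0,-0.108],"gripper":0.085},{"xyz":[-0.007,-0.038,0],"delta_rot":[0,0,-0.108],"gripper":0.085},{"xyz":[-0.003,-0.038,0],"delta_rot":[0,0,-0.108],"gripper":0.085},{"xyz":[0.001,-0.038,0],"delta_rot":[0,0,-0.108],"gripper":0.085},{"xyz":[0.005,-0.038,0],"delta_rot":[0,0,-0.108],"gripper":0.085},{"xyz":[0.009,-0.037,0],"delta_rot":[0,0,-0.108],"gripper":0.085},{"xyz":[0.013,-0.036,0],"delta_rot":[0,0,-0.108],"gripper":0.085}]}}

```text
time: 1.45
tool_pos: [0.419, -0.1694, 0.2315]
tcp_rot: [3.13, 0.267, 0.001]
wrist_force: [1.3, -0.4, 0.5]
width: 1.001
```

{"method": "arm_command", "body": {"rows": [{"xyz":[0.017,-0.034,0],"delta_rot":[0,0,-0.108],"gripper":0.085},{"xyz":[0.02,-0.032,0],"delta_rot":[0,0,-0.108],"gripper":0.085},{"xyz":[0.024,-0.03,0],"delta_rot":[0,0,-0.108],"gripper":0.085},{"xyz":[0.027,-0.027,0],"delta_rot":[0,0,-0.108],"gripper":0.085},{"xyz":[0.03,-0.024,0],"delta_rot":[0,0,-0.108],"gripper":0.085},{"xyz":[0.032,-0.021,0],"delta_rot":[0,0,-0.108],"gripper":0.085},{"xyz":[0.034,-0.017,0],"delta_rot":[0,0,-0.108],"gripper":0.085},{"xyz":[0.036,-0.013,0],"delta_rot":[0,0,-0.108],"gripper":0.085},{"xyz":[0.037,-0.009,0],"delta_rot":[0,0,-0.108],"gripper":0.085},{"xyz":[0.038,-0.005,0],"delta_rot":[0,0,-0.108],"gripper":0.085},{"xyz":[0.038,-0.001,0],"delta_rot":[0,0,-0.108],"gripper":0.085},{"xyz":[0,0,0],"delta_rot":[0,0,0],"gripper":0.085}]}}

```text
time: 2.65
tool_pos: [0.5419, 0.2347, 0.2311]
tcp_rot: [-2.443, -1.974, -0.002]
wrist_force: [-0.7, -0.5, -0.7]
width: 0.996
```

```bash
cat > look.py <<'E'
from workcell import bot, read_camera
import sys,numpy as np,cv2
from scipy.spatial.transform import Rotation as Ro
def look(names,tag):
    s=bot.read_state();print({k:np.round(s[k],4).tolist() for k in("time","q","tool_pos","wrist_force","width")});print(Ro.from_rotvec(s["tcp_rot"]).as_matrix().round(3).tolist())
    for n in names:
        c=read_camera(n);np.savez(n+tag+".npz",**c);cv2.imwrite(f"pics/{n}{tag}.png",c["pixels"][:,:,::-1])
if __name__=="__main__": look(sys.argv[2:],sys.argv[1])
E
python3 look.py 2 wrist
```

```text
{'time': 2.65, 'q': [0.3657, 0.1047, 1.7913, 0.0016, 1.2444, -0.9942], 'tool_pos': [0.5419, 0.2347, 0.2311], 'wrist_force': [-0.6953, -0.5262, -0.6794], 'width': 0.9961}
[[0.21, 0.978, 0.001], [0.978, -0.21, 0.002], [0.002, 0.0, -1.0]]
```

View pics/wrist2.png

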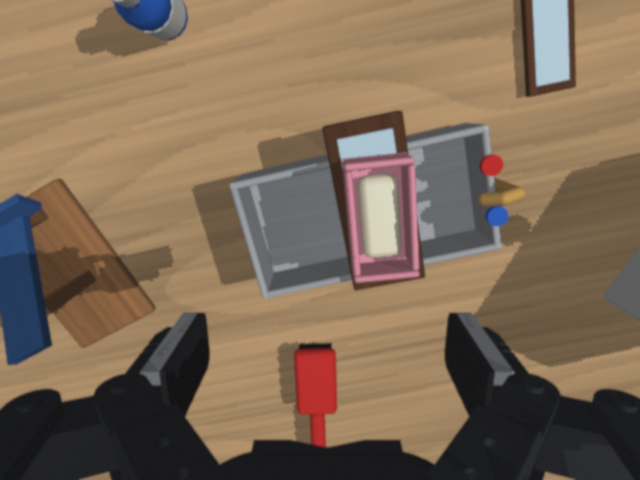

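The wrist view shows the dish at (382,220) lying on the large mirror, whose corners are at (325,127) and (423,277). The smaller look-alike is apart on the table at (550,45), so my choice holds.

Run:
```python
from fit import *
c=np.load("wrist2.npz");s=np.load("scene0.npz");t=np.load("top0.npz")
roi=(310,440,90,310)
pk=((160,50,60),(179,255,255))
m=fill(mask(c,*pk,roi));print(m.sum())
D=[box(-.042,.042,-.023,.023,0,.034)]
x,f=fit([(c,m,roi)],D,[.546,.273,-.1],.074);print(x,f)
# mirror
hsv=cv2.cvtColor(c["pixels"],cv2.COLOR_RGB2HSV)
print(hsv[290:260:-4,385].tolist(),hsv[120:150:4,340].tolist(),hsv[140,370])
v=c["pixels"].copy()
def dr(parts,x,z,col):
    for P in parts:
        q=proj(c,P@rz(x[2]).T+[x[0],x[1],z]);h=cv2.convexHull(q.astype(np.float32)).reshape(-1,1,2)
        cv2.polylines(v,[(h*16+8).astype(np.int32)],True,col,1,cv2.LINE_AA,4)
dr(D,x,.074,(0,255,0))
# mirror: mask= union of dish and dark frame & glass
fr=(((hsv[...,0]<15)|(hsv[...,0]>170))&(hsv[...,2]<100)&(hsv[...,1]>90))|m.astype(bool)|((hsv[...,0]>90)&(hsv[...,0]<115)&(hsv[...,1]>20)&(hsv[...,2]>120))
k=np.zeros_like(m);k[90:310,310:440]=fr[90:310,310:440];k=cv2.morphologyEx(k,cv2.MORPH_OPEN,np.ones((3,3)))
n,l,st,_=cv2.connectedComponentsWithStats(k);k=fill((l==1+np.argmax(st[1:,4])).astype(np.uint8))
y,g=fit([(c,k,roi)],[box(-.065,.065,-.029,.029,0,.012),box(-.042,.042,-.023,.023,.012,.046)@rz(x[2]+.05).T],[.54,.272,-.05],.062);print("mirror",y,g,k.sum())
dr([box(-.065,.065,-.029,.029,0,.012)],y,.062,(255,255,0))
cv2.imwrite("pics/o2.png",cv2.resize(np.hstack([v[90:310,300:450,::-1],np.dstack([k*255]*3)[90:310,300:450]]),None,fx=2.5,fy=2.5,interpolation=cv2.INTER_CUBIC))
```

```text
8710
[ 0.54545462  0.27322013 -0.10547874] 0.02402611658955468
[[17, 98, 169], [16, 100, 156], [11, 124, 82], [174, 86, 192], [173, 87, 165], [173, 85, 114], [173, 83, 113], [173, 83, 105]] [[16, 99, 162], [11, 120, 72], [11, 124, 74], [11, 127, 76], [10, 113, 79], [101, 42, 199], [101, 44, 209], [102, 44, 204]] [101  44 208]
mirror [ 0.54184948  0.27426565 -0.01076118] 0.062166695606587295 12668
```

View pics/o2.png

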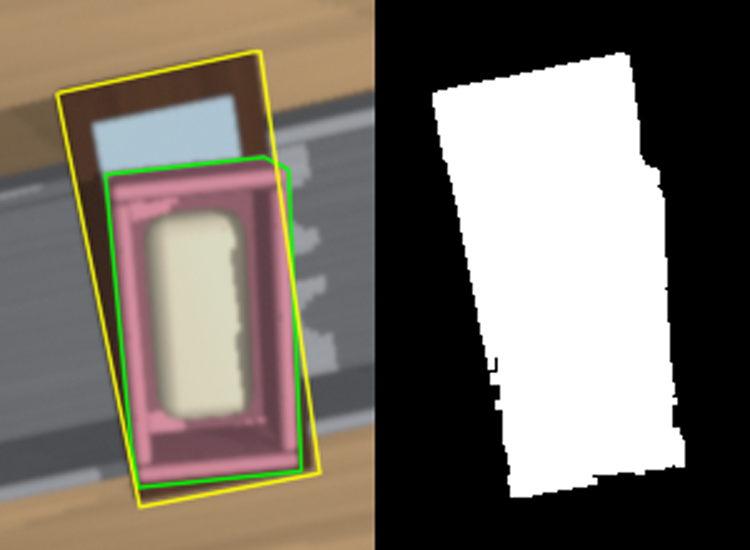

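```bash
cat > go.py <<'E'
from workcell import bot
from plan import *
def cur():
    s=bot.read_state();return s["tool_pos"],Ro.from_rotvec(s["tcp_rot"]).as_matrix()
E
python3 - <<'E'
from go import *
p,R=cur()
o,p,R=rows(p,R,[.5455,.2732,.13],down(1.466),n=3,dz=4);show(o);o,p,R=rows(p,R,[.5455,.2732,.080],down(1.466),n=3,dz=4);show(o)
E
```

```text
[0.0136, -0.0015, 0.0336] [-0.0, 0.0, -0.036]
[0.0136, -0.001, 0.0337] [-0.0, 0.0, -0.037]
[0.0136, -0.0004, 0.0336] [-0.0, 0.0, -0.036]
[-0.0, -0.0, 0.0167] [-0.0, 0.0, -0.0]
[-0.0, -0.0, 0.0166] [-0.0, 0.0, -0.0]
[-0.0, -0.0, 0.0167] [-0.0, 0.0, -0.0]
```

{"method": "arm_command", "body": {"rows": [{"xyz":[0.0136,-0.0015,0.0336],"delta_rot":[0,0,-0.036],"gripper":0.085},{"xyz":[0.0136,-0.001,0.0337],"delta_rot":[0,0,-0.036],"gripper":0.085},{"xyz":[0.0136,-0.0004,0.0336],"delta_rot":[0,0,-0.036],"gripper":0.085},{"xyz":[0,0,0],"delta_rot":[0,0,0],"gripper":0.085},{"xyz":[0,0,0],"delta_rot":[0,0,0],"gripper":0.085}]}}

```text
time: 3.2
tool_pos: [0.5449, 0.2701, 0.1299]
tcp_rot: [-2.34, -2.095, 0.004]
wrist_force: [0.5, -0.3, -0.0]
width: 0.994
```

```bash
python3 look.py 3 wrist
python3 - <<'E'
from go import *
p,R=cur()
o,p,R=rows(p,R,[.5455,.2732,.080],down(1.466),n=3,dz=4);show(o)
E
```

```text
{'time': 3.2, 'q': [0.4196, 0.2221, 1.8505, -0.0006, 1.0715, -1.0407], 'tool_pos': [0.5449, 0.2701, 0.1299], 'wrist_force': [0.4536, -0.327, -0.0381], 'width': 0.9938}
[[0.11, 0.994, -0.002], [0.994, -0.11, -0.002], [-0.002, -0.002, -1.0]]
[0.0009, -0.0003, 0.0172] [0.0, 0.0, -0.002]
[0.0008, -0.0004, 0.0172] [0.001, 0.0, -0.002]
[0.0009, -0.0003, 0.0172] [-0.0, 0.0, -0.002]
```

View pics/wrist3.png

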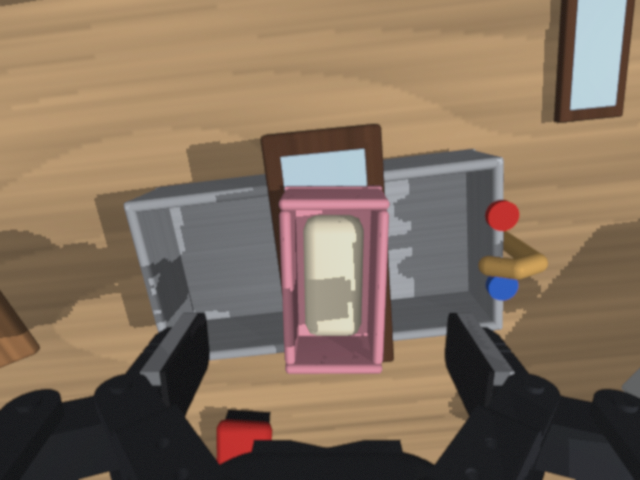

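{"method": "arm_command", "body": {"rows": [{"xyz":[0.001,-0.0003,0],"delta_rot":[0,0,-0.002],"gripper":0.066},{"xyz":[0.001,-0.0004,0.012],"delta_rot":[0,0,-0.002],"gripper":0.066},{"xyz":[0.001,-0.0003,0.02],"delta_rot":[0,0,-0.002],"gripper":0.066},{"xyz":[0,0,0.018],"delta_rot":[0,0,0],"gripper":0.066},{"xyz":[0,0,0],"delta_rot":[0,0,0],"gripper":0.066},{"xyz":[0,0,0],"delta_rot":[0,0,0],"gripper":0.066}]}}

```text
time: 3.85
tool_pos: [0.5449, 0.2743, 0.0805]
tcp_rot: [-2.333, -2.104, 0.0]
wrist_force: [-0.4, -0.3, 0.9]
width: 0.775
```

```bash
python3 look.py 4 wrist
```

```text
{'time': 3.85, 'q': [0.4255, 0.2767, 1.884, -0.0, 0.9812, -1.0422], 'tool_pos': [0.5449, 0.2743, 0.0805], 'wrist_force': [-0.3773, -0.3419, 0.9284], 'width': 0.7753}
[[0.103, 0.995, -0.0], [0.995, -0.103, -0.0], [-0.0, -0.0, -1.0]]
```

View pics/wrist4.png

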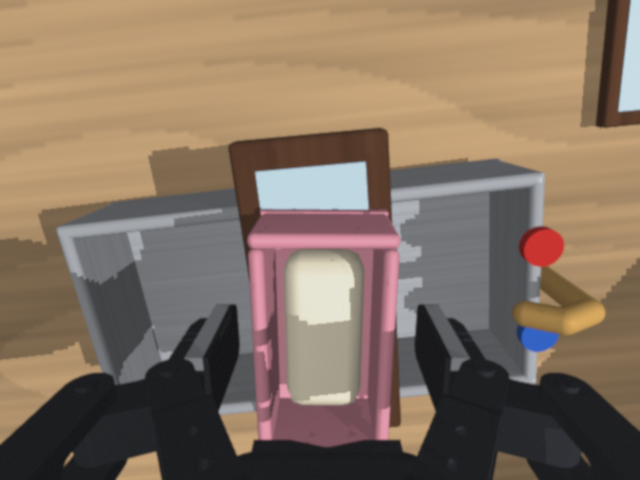

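The dish rim spans columns 250–398 and sits centred between the fingers, at 238 and 417. I'll close now.

{"method": "arm_command", "body": {"rows": [{"xyz":[0,0,0],"delta_rot":[0,0,0],"gripper":0.05},{"xyz":[0,0,0],"delta_rot":[0,0,0],"gripper":0.04},{"xyz":[0,0,0],"delta_rot":[0,0,0],"gripper":0.03},{"xyz":[0,0,0],"delta_rot":[0,0,0],"gripper":0.03},{"xyz":[0,0,0],"delta_rot":[0,0,0],"gripper":0.03}], "force": 40}}

```text
time: 4.4
tool_pos: [0.5461, 0.2749, 0.0821]
tcp_rot: [2.332, 2.104, 0.004]
wrist_force: [-0.1, -0.1, 7.6]
width: 0.53
```

{"method": "arm_command", "body": {"rows": [{"xyz":[0,0,-0.004],"delta_rot":[0,0,0],"gripper":0.03},{"xyz":[0,0,-0.01],"delta_rot":[0,0,0],"gripper":0.03},{"xyz":[0,0,-0.02],"delta_rot":[0,0,0],"gripper":0.03},{"xyz":[0,0,-0.03],"delta_rot":[0,0,0],"gripper":0.03},{"xyz":[0,0,-0.03],"delta_rot":[0,0,0],"gripper":0.03},{"xyz":[0,0,-0.01],"delta_rot":[0,0,0],"gripper":0.03},{"xyz":[0,0,0],"delta_rot":[0,0,0],"gripper":0.03},{"xyz":[0,0,0],"delta_rot":[0,0,0],"gripper":0.03}]}}

```text
time: 5.2
tool_pos: [0.5442, 0.2741, 0.1832]
tcp_rot: [-2.332, -2.104, 0.003]
wrist_force: [0.3, -0.3, -1.9]
width: 0.528
```

```bash
python3 look.py 5 wrist scene
```

```text
{'time': 5.2, 'q': [0.4258, 0.1764, 1.8006, -0.0, 1.1664, -1.0422], 'tool_pos': [0.5442, 0.2741, 0.1832], 'wrist_force': [0.3141, -0.2904, -1.943], 'width': 0.5277}
[[0.103, 0.995, -0.002], [0.995, -0.103, -0.001], [-0.001, -0.002, -1.0]]
```

View pics/wrist5.png

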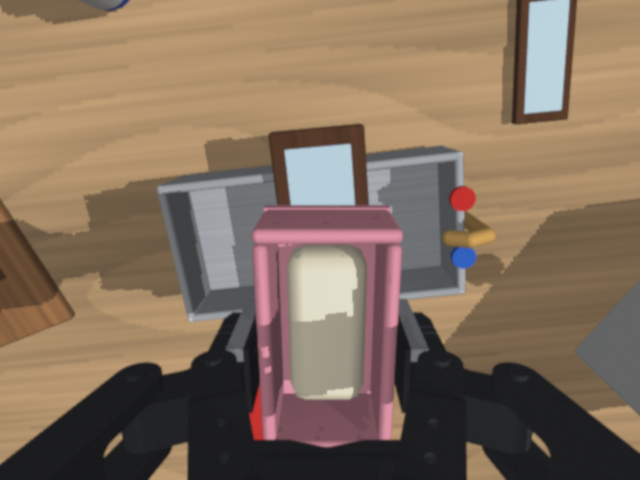

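View pics/scene5.png

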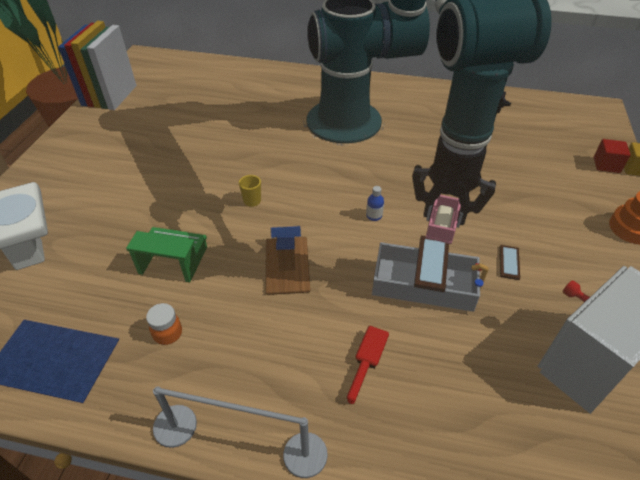

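```bash
cat > held.py <<'E'
from fit import *
from scipy.spatial.transform import Rotation as Ro
from scipy.optimize import minimize
import sys
# tool->camera from the first still view (start pose)
def held(tag,tp,R,a=0,b=0,h=.008,pit=0,yaw=0):
    c=np.load(f"wrist{tag}.npz")
    D=box(-.042,.042,-.023,.023,0,.034)@Ro.from_euler("zy",[yaw,pit]).as_matrix().T
    # tool frame: dish x -> tool y, dish y -> tool x, up -> -z ; base h behind the TCP
    P=np.stack([D[:,1]+b,D[:,0]+a,-(D[:,2]+h)],1)@R.T+tp
    return c,proj(c,P)
E
python3 - <<'E'
from held import *
R=np.array([[0.103, 0.995, -0.002], [0.995, -0.103, -0.001], [-0.001, -0.002, -1.0]]);tp=np.array([0.5442, 0.2741, 0.1832])
c,q=held("5",tp,R);print(q[:4].round(1))
v=c["pixels"].copy();roi=(240,420,180,345)
m=fill(mask(c,(160,50,60),(179,255,255),(240,420,180,445)));m[345:]=0
def cost(x):
    c,q=held("5",tp,R,*x);
    D=box(-.042,.042,-.023,.023,0,.034)
    u0,u1,v0,v1=roi;mm=np.zeros(((v1-v0)*S,(u1-u0)*S),np.uint8)
    qq=(q-[u0-.5,v0-.5])*S-.5
    cv2.fillConvexPoly(mm,cv2.convexHull((qq*16).astype(np.int32).reshape(-1,1,2)),255,shift=4)
    s=cv2.resize(mm,(u1-u0,v1-v0),interpolation=cv2.INTER_AREA)/255.
    return np.abs(s-m[v0:v1,u0:u1]).sum()
x0=np.array([0,0,.008,0,0]);r=minimize(cost,x0,method="Nelder-Mead",options=dict(initial_simplex=x0+np.vstack([np.zeros(5),np.diag([.005,.003,.004,.05,.05])]),maxiter=600))
print(r.x.round(4),r.fun,cost(x0))
q=held("5",tp,R,*r.x)[1]
for p in q: cv2.circle(v,tuple(int(t) for t in p),2,(0,255,0),-1)
cv2.imwrite("pics/o5.png",v[150:460,200:460,::-1])
s=np.load("scene5.npz");cv2.imwrite("pics/s5.png",cv2.resize(s["pixels"][170:260,400:500,::-1],None,fx=6,fy=6,interpolation=2))
E
```

```text
[[258.5 217.3]
 [237.9 249.3]
 [394.1 217.2]
 [414.8 249.2]]
[-0.0003  0.0001 -0.0105  0.0363 -0.0018] 209.9843137254902 4238.270588235294
```

View pics/o5.png

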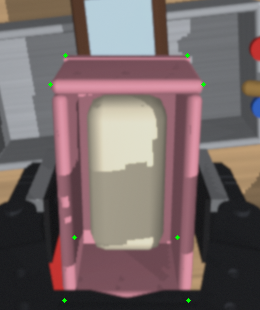

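View pics/s5.png

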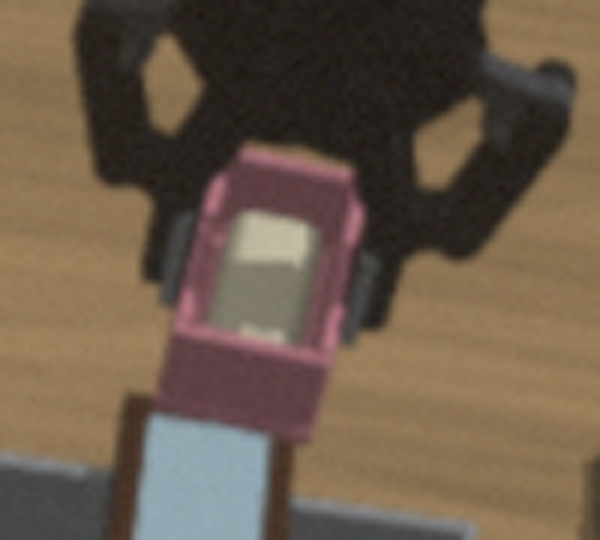

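Run:
```python
from held import *
for tag,tcp in(("4",.0805),("5",.1832)):
    c=np.load(f"wrist{tag}.npz");w=cloud(c)
    m=mask(c,(160,50,60),(179,255,255),(240,420,180,445))>0
    m&=np.isfinite(w[...,2]); z=w[...,2][m];print(tag,"pink z quantiles rel TCP",np.quantile(z-tcp,[.02,.1,.5,.9,.98]).round(4))
    soap=w[255:330,300:350,2]; print(" soap",np.nanmedian(soap)-tcp)
    s=[w[v,u].round(4).tolist() for v,u in ((235,327),(237,300),(238,350))];print(s)
    top=m&(w[...,2]>tcp+.015); 
s=np.load("scene5.npz");w=cloud(s);m=mask(s,(160,50,60),(179,255,255),(415,470,185,250))>0;z=w[...,2][m];print("scene",np.nanquantile(z-.1832,[.02,.1,.5,.9,.98]).round(4))
```

```text
4 pink z quantiles rel TCP [-0.0021 -0.0011  0.0207  0.0278  0.0285]
 soap 0.01644450663229234
[[0.5037, 0.2787, 0.1078], [0.5035, 0.2707, 0.1079], [0.5054, 0.2854, 0.1077]]
5 pink z quantiles rel TCP [-0.0038 -0.0027  0.02    0.0262  0.0269]
 soap 0.014927779568663507
[[0.5035, 0.2785, 0.209], [0.5031, 0.2705, 0.2095], [0.5048, 0.2853, 0.2099]]
scene [-0.0061 -0.0028  0.0157  0.0263  0.029 ]
```

Run:
```python
from held import *
from go import *
for tag in "45":
    c=np.load(f"wrist{tag}.npz");w=cloud(c);hsv=cv2.cvtColor(c["pixels"],cv2.COLOR_RGB2HSV)
    tcp=.0805 if tag=="4" else .1832
    m=mask(c,(160,50,60),(179,255,255),(240,420,180,445))>0
    for nm,k in(("rim",m&(w[...,2]>tcp+.022)),("soap",(hsv[...,0]>15)&(hsv[...,0]<40)&(hsv[...,1]<80)&(w[...,2]>tcp+.01)&(w[...,2]<tcp+.02))):
        k[:200]=0;k[410:]=0;k[:,:250]=0;k[:,400:]=0
        P=w[k];mu=np.median(P,0);A=np.c_[P-mu][:,:2];A=np.c_[A,np.ones(len(A))];sol=np.linalg.lstsq(A,P[:,2],rcond=None)[0];print(tag,nm,len(P),sol.round(4),P[:,:2].min(0).round(4),P[:,:2].max(0).round(4))
```

```text
4 rim 8276 [0.0046 0.0012 0.1073] [0.5006 0.2482] [0.5701 0.3   ]
4 soap 10911 [ 0.0227 -0.0038  0.0964] [0.5139 0.2576] [0.5735 0.2889]
5 rim 8000 [ 0.0003 -0.0009  0.2086] [0.4992 0.2491] [0.5705 0.3003]
5 soap 10577 [ 0.0122 -0.0037  0.1975] [0.5126 0.2589] [0.5725 0.29  ]
```

Run:
```python
from go import *
p,R=cur()
o,p,R=rows(p,R,[.618,-.20,.19],down(.012),n=17,dz=4);show(o)
```

```text
[-0.0273, 0.0072, -0.0004] [-0.0, 0.0, 0.086]
[-0.0265, 0.0095, -0.0005] [-0.0, 0.0, 0.085]
[-0.0257, 0.0118, -0.0004] [-0.0, 0.001, 0.086]
[-0.0245, 0.0139, -0.0005] [-0.0, -0.0, 0.086]
[-0.0233, 0.016, -0.0004] [-0.0, 0.0, 0.085]
[-0.0218, 0.0179, -0.0005] [-0.0, 0.001, 0.086]
[-0.0202, 0.0197, -0.0005] [-0.001, -0.0, 0.086]
[-0.0185, 0.0213, -0.0005] [0.0, -0.0, 0.085]
[-0.0165, 0.0229, -0.0004] [0.0, 0.0, 0.086]
[-0.0146, 0.0242, -0.0005] [0.0, 0.0, 0.085]
[-0.0124, 0.0253, -0.0005] [0.0, 0.001, 0.086]
[-0.0102, 0.0263, -0.0004] [0.0, -0.0, 0.086]
[-0.0079, 0.0271, -0.0005] [-0.0, 0.0, 0.085]
[-0.0056, 0.0276, -0.0005] [-0.0, 0.0, 0.086]
[-0.0032, 0.0281, -0.0005] [-0.0, 0.001, 0.086]
[-0.0008, 0.0282, -0.0004] [-0.0, -0.0, 0.085]
[0.0017, 0.0281, -0.0005] [-0.0, 0.0, 0.086]
```

{"method": "arm_command", "body": {"rows": [{"xyz":[-0.0137,0.0036,0],"delta_rot":[0,0,0.043],"gripper":0.03},{"xyz":[-0.0136,0.0036,0],"delta_rot":[0,0,0.043],"gripper":0.03},{"xyz":[-0.0265,0.0095,0],"delta_rot":[0,0,0.086],"gripper":0.03},{"xyz":[-0.0257,0.0118,-0.001],"delta_rot":[0,0,0.086],"gripper":0.03},{"xyz":[-0.0245,0.0139,-0.001],"delta_rot":[0,0,0.086],"gripper":0.03},{"xyz":[-0.0233,0.016,-0.001],"delta_rot":[0,0,0.085],"gripper":0.03},{"xyz":[-0.0218,0.0179,-0.001],"delta_rot":[0,0,0.086],"gripper":0.03},{"xyz":[-0.0202,0.0197,-0.001],"delta_rot":[0,0,0.086],"gripper":0.03},{"xyz":[-0.0185,0.0213,-0.001],"delta_rot":[0,0,0.085],"gripper":0.03},{"xyz":[-0.0165,0.0229,0],"delta_rot":[0,0,0.086],"gripper":0.03},{"xyz":[-0.0146,0.0242,0],"delta_rot":[0,0,0.085],"gripper":0.03}]}}

```text
time: 6.4
tool_pos: [0.5873, -0.007, 0.1899]
tcp_rot: [2.999, 0.935, -0.001]
wrist_force: [0.4, -0.5, -1.0]
width: 0.528
```

{"method": "arm_command", "body": {"rows": [{"xyz":[-0.0124,0.0253,0],"delta_rot":[0,0,0.086],"gripper":0.03},{"xyz":[-0.0102,0.0263,0],"delta_rot":[0,0,0.086],"gripper":0.03},{"xyz":[-0.0079,0.0271,0],"delta_rot":[0,0,0.085],"gripper":0.03},{"xyz":[-0.0056,0.0276,0],"delta_rot":[0,0,0.086],"gripper":0.03},{"xyz":[-0.0032,0.0281,0],"delta_rot":[0,0,0.086],"gripper":0.03},{"xyz":[-0.0008,0.02,0],"delta_rot":[0,0,0.085],"gripper":0.03},{"xyz":[0.0017,0.014,0],"delta_rot":[0,0,0.086],"gripper":0.03},{"xyz":[0,0,0],"delta_rot":[0,0,0],"gripper":0.03},{"xyz":[0,0,0],"delta_rot":[0,0,0],"gripper":0.03}]}}

```text
time: 7.3
tool_pos: [0.6147, -0.1781, 0.1898]
tcp_rot: [-3.141, -0.016, 0.002]
wrist_force: [-0.3, 0.7, -1.8]
width: 0.528
```

```bash
python3 look.py 6 wrist
```

```text
{'time': 7.3, 'q': [-0.321, 0.2272, 1.727, 0.0003, 1.1887, -0.3315], 'tool_pos': [0.6147, -0.1781, 0.1898], 'wrist_force': [-0.2594, 0.7432, -1.7717], 'width': 0.528}
[[1.0, 0.01, -0.001], [0.01, -1.0, 0.001], [-0.001, -0.001, -1.0]]
```

View pics/wrist6.png

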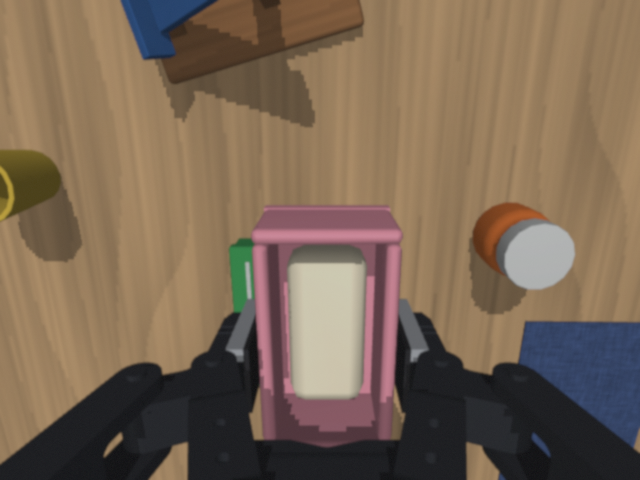

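{"method": "arm_command", "body": {"rows": [{"xyz":[0.0,0.02,0],"delta_rot":[0,0,0],"gripper":0.03},{"xyz":[0.001,0.035,0],"delta_rot":[0,0,0],"gripper":0.03},{"xyz":[0.001,0.04,0],"delta_rot":[0,0,0],"gripper":0.03},{"xyz":[0.001,0.035,-0.005],"delta_rot":[0,0,0],"gripper":0.03},{"xyz":[0,0.02,-0.01],"delta_rot":[0,0,0],"gripper":0.03},{"xyz":[0,0.01,-0.005],"delta_rot":[0,0,0],"gripper":0.03},{"xyz":[0,0,0],"delta_rot":[0,0,0],"gripper":0.03},{"xyz":[0,0,0],"delta_rot":[0,0,0],"gripper":0.03}]}}

```text
time: 8.15
tool_pos: [0.6202, -0.3365, 0.2102]
tcp_rot: [-3.141, -0.018, 0.0]
wrist_force: [-0.7, 0.0, -2.1]
width: 0.529
```

```bash
python3 look.py 7 wrist
```

```text
{'time': 8.15, 'q': [-0.5326, 0.3338, 1.5537, 0.0006, 1.2547, -0.5444], 'tool_pos': [0.6202, -0.3365, 0.2102], 'wrist_force': [-0.7203, 0.0184, -2.1471], 'width': 0.5292}
[[1.0, 0.012, -0.0], [0.012, -1.0, 0.001], [-0.0, -0.001, -1.0]]
```

View pics/wrist7.png

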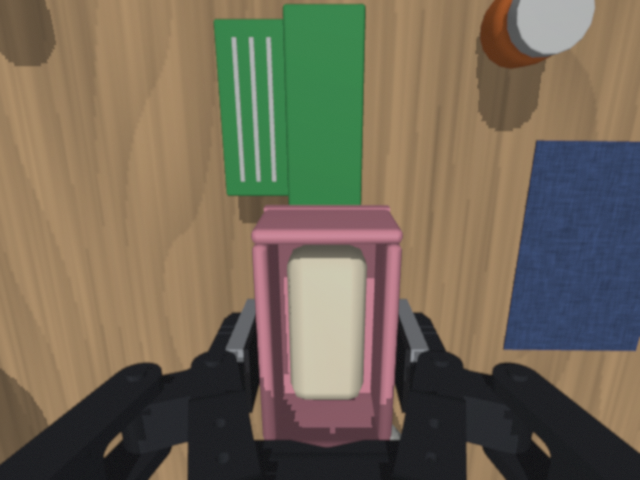

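Run:
```python
from fit import *
c=np.load("wrist7.npz");w=cloud(c)
m=((mask(c,(40,60,40),(85,255,255),(200,400,0,205))>0)&(w[...,2]>.06)).astype(np.uint8)
m=cv2.morphologyEx(m,cv2.MORPH_CLOSE,np.ones((3,3)));m[198:]=0
print(np.nanmedian(w[20:190,300:350,2]))
P=[np.array([[0,-.062,.08],[.05,-.062,.08],[.05,.062,.08],[0,.062,.08]])]
for z in (0,.001):
  print(fit([(c,m,(200,400,0,198))],P,[.593,-.2605,.012],z))
x,_=fit([(c,m,(200,400,0,198))],P,[.593,-.2605,.012],0)
R=rz(x[2]);print("step centre",R@[.025,0,.08]+[x[0],x[1],0])
from go import *
p,Rc=cur();ce=R@[.025,0,.08]+[x[0],x[1],0]
o,p,Rc=rows(p,Rc,[ce[0],ce[1],.125],down(x[2]),n=6,dz=4);show(o)
```

```text
0.08011432223203013
(array([ 0.59268709, -0.26076276,  0.01341618]), np.float64(0.013796262884035527))
(array([ 0.59265976, -0.26100687,  0.01448241]), np.float64(0.01742421334841895))
step centre [ 0.61768484 -0.26042736  0.08      ]
[-0.0002, -0.0126, 0.0142] [-0.0, 0.0, -0.0]
[-0.0003, -0.0126, 0.0141] [-0.0, 0.0, -0.0]
[-0.0002, -0.0125, 0.0142] [-0.001, 0.0, -0.001]
[-0.0003, -0.0126, 0.0141] [0.0, 0.0, 0.0]
[-0.0002, -0.0126, 0.0142] [0.0, 0.001, -0.0]
[-0.0002, -0.0126, 0.0141] [-0.0, -0.0, -0.0]
```

{"method": "arm_command", "body": {"rows": [{"xyz":[-0.0003,-0.011,0],"delta_rot":[0,0,0],"gripper":0.03},{"xyz":[-0.0003,-0.022,0.01],"delta_rot":[0,0,0],"gripper":0.03},{"xyz":[-0.0003,-0.022,0.025],"delta_rot":[0,0,0],"gripper":0.03},{"xyz":[-0.0003,-0.015,0.03],"delta_rot":[0,0,0],"gripper":0.03},{"xyz":[-0.0002,-0.006,0.02],"delta_rot":[0,0,0],"gripper":0.03},{"xyz":[0,0,0],"delta_rot":[0,0,0],"gripper":0.03},{"xyz":[0,0,0],"delta_rot":[0,0,0],"gripper":0.03}]}}

```text
time: 8.9
tool_pos: [0.6179, -0.26, 0.1253]
tcp_rot: [-3.141, -0.02, 0.001]
wrist_force: [0.2, -0.8, -0.5]
width: 0.53
```

```bash
python3 look.py 8 scene top wrist
python3 - <<'E'
from go import *
for i in range(3): print(bot.read_state()["tool_pos"])
p,Rc=cur()
o,p,Rc=rows(p,Rc,[.6177,-.2604,.095],down(.0134),n=2,dz=4);show(o)
import cv2
c=cv2.imread("pics/scene8.png");t=cv2.imread("pics/top8.png")
cv2.imwrite("pics/c8.png",np.hstack([cv2.resize(c[170:290,110:230],(400,400),interpolation=2),cv2.resize(t[160:260,410:510],(400,400),interpolation=2)]))
E
```

```text
{'time': 8.9, 'q': [-0.4355, 0.3354, 1.7146, 0.0, 1.0926, -0.4482], 'tool_pos': [0.6179, -0.26, 0.1253], 'wrist_force': [0.246, -0.8143, -0.4737], 'width': 0.5302}
[[1.0, 0.013, -0.001], [0.013, -1.0, 0.0], [-0.001, -0.0, -1.0]]
[ 0.61943165 -0.2620426   0.12761408]
[ 0.61943165 -0.2620426   0.12761408]
[ 0.61943165 -0.2620426   0.12761408]
[-0.0009, -0.0009, 0.0163] [0.001, -0.002, -0.001]
[-0.0009, -0.0008, 0.0163] [0.001, -0.001, -0.001]
```

View pics/c8.png

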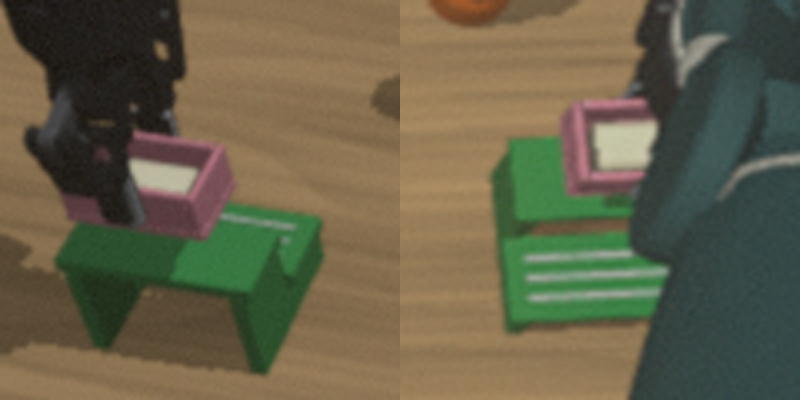

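```bash
cat >> go.py <<'E'
from workcell import read_camera
def avg(n=8,pr=True):
    P=[];Q=[];F=[]
    for i in range(n):
        s=bot.read_state();P.append(s["tool_pos"]);Q.append(Ro.from_rotvec(s["tcp_rot"]));F.append(s["wrist_force"]);read_camera("wrist")
    P=np.array(P)
    if pr: print("t",round(float(s["time"]),2),"mean",P.mean(0).round(4),"std",P.std(0).round(4),"F",np.mean(F,0).round(2),"w",round(float(s["width"]),3))
    return P.mean(0),Ro.concatenate(Q).mean().as_matrix()
E
python3 - <<'E'
from go import *
p,Rc=avg(10);print(Rc.round(4).tolist())
o,p,Rc=rows(p,Rc,[.6177,-.2604,.094],down(.0134),n=2,dz=4);show(o)
E
```

```text
t 9.5 mean [ 0.6187 -0.262   0.1265] std [0.0005 0.0002 0.0008] F [-0.25 -0.27 -1.13] w 0.532
[[0.9999, 0.0106, 0.0017], [0.0106, -0.9999, -0.0008], [0.0017, 0.0008, -1.0]]
[-0.0005, -0.0008, 0.0163] [0.0, -0.001, -0.001]
[-0.0005, -0.0008, 0.0162] [0.001, -0.001, -0.002]
```

{"method": "arm_command", "body": {"rows": [{"xyz":[-0.0005,-0.0008,0.012],"delta_rot":[0,0,-0.001],"gripper":0.03},{"xyz":[-0.0005,-0.0008,0.012],"delta_rot":[0,0,-0.001],"gripper":0.03},{"xyz":[0,0,0.006],"delta_rot":[0,0,0],"gripper":0.03},{"xyz":[0,0,0.003],"delta_rot":[0,0,0],"gripper":0.03},{"xyz":[0,0,0],"delta_rot":[0,0,0],"gripper":0.03}]}}

```text
time: 10.05
tool_pos: [0.6164, -0.2594, 0.0911]
tcp_rot: [-3.141, -0.021, 0.003]
wrist_force: [-0.8, -0.0, -0.7]
width: 0.528
```

Run:
```python
from go import *
avg(6)
```

```text
t 10.3 mean [ 0.6171 -0.2598  0.0924] std [0.0004 0.0002 0.0007] F [ 0.11 -0.04 -1.12] w 0.53
```

{"method": "arm_command", "body": {"rows": [{"xyz":[0.0003,0.0003,0.0015],"delta_rot":[0,0,0],"gripper":0.03},{"xyz":[0.0003,0.0003,0.0015],"delta_rot":[0,0,0],"gripper":0.03},{"xyz":[0,0,0.001],"delta_rot":[0,0,0],"gripper":0.03},{"xyz":[0,0,0],"delta_rot":[0,0,0],"gripper":0.03}]}}

```text
time: 10.75
tool_pos: [0.6176, -0.2604, 0.0883]
tcp_rot: [-3.141, -0.02, 0.0]
wrist_force: [0.0, 0.2, 0.1]
width: 0.529
```

Run:
```python
from go import *
avg(4)
```

```text
t 10.9 mean [ 0.6176 -0.2604  0.0883] std [0. 0. 0.] F [-0.33  0.1  -0.92] w 0.529
```

{"method": "arm_command", "body": {"rows": [{"xyz":[0,0,0.001],"delta_rot":[0,0,0],"gripper":0.03},{"xyz":[0,0,0],"delta_rot":[0,0,0],"gripper":0.03},{"xyz":[0,0,0],"delta_rot":[0,0,0],"gripper":0.03}]}}

```text
time: 11.25
tool_pos: [0.6177, -0.2604, 0.0881]
tcp_rot: [3.141, 0.02, 0.0]
wrist_force: [-3.2, 1.8, 4.7]
width: 0.528
```

```bash
python3 - <<'E'
from go import *
avg(5)
E
python3 look.py 9 scene wrist;python3 - <<'E'
import cv2
c=cv2.imread("pics/scene9.png");cv2.imwrite("pics/c9.png",cv2.resize(c[190:290,110:230],(720,600),interpolation=2))
E
```

```text
t 11.45 mean [ 0.6177 -0.2604  0.0881] std [0. 0. 0.] F [-2.44  1.48  5.33] w 0.536
{'time': 11.5, 'q': [-0.4361, 0.3706, 1.7421, 0.0, 1.0286, -0.4491], 'tool_pos': [0.6177, -0.2604, 0.0881], 'wrist_force': [-3.2512, 2.4609, 5.5405], 'width': 0.5295}
[[1.0, 0.013, 0.0], [0.013, -1.0, -0.0], [0.0, 0.0, -1.0]]
```

View pics/c9.png

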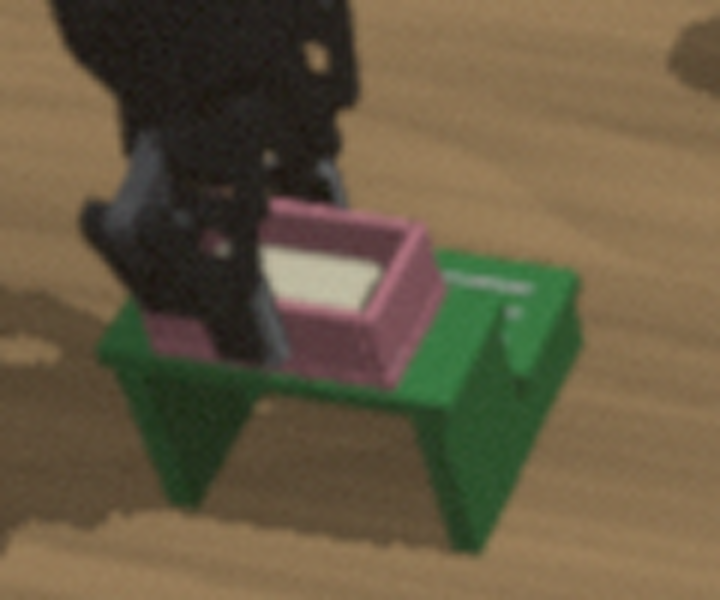

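The dish rests on the step with about 5 N upward. I'll open gently and then lift straight off.

{"method": "arm_command", "body": {"rows": [{"xyz":[0,0,0],"delta_rot":[0,0,0],"gripper":0.046},{"xyz":[0,0,0],"delta_rot":[0,0,0],"gripper":0.049},{"xyz":[0,0,0],"delta_rot":[0,0,0],"gripper":0.053},{"xyz":[0,0,0],"delta_rot":[0,0,0],"gripper":0.06},{"xyz":[0,0,0],"delta_rot":[0,0,0],"gripper":0.066},{"xyz":[0,0,0],"delta_rot":[0,0,0],"gripper":0.066}]}}

```text
time: 12.2
tool_pos: [0.6176, -0.2604, 0.0872]
tcp_rot: [-3.141, -0.02, 0.0]
wrist_force: [0.3, -0.3, 0.6]
width: 0.776
```

```bash
python3 look.py 10 scene wrist
```

```text
{'time': 12.2, 'q': [-0.4361, 0.3716, 1.7426, 0.0, 1.0275, -0.4491], 'tool_pos': [0.6176, -0.2604, 0.0872], 'wrist_force': [0.2792, -0.3461, 0.6023], 'width': 0.7756}
[[1.0, 0.013, -0.0], [0.013, -1.0, 0.0], [-0.0, -0.0, -1.0]]
```

View pics/wrist10.png

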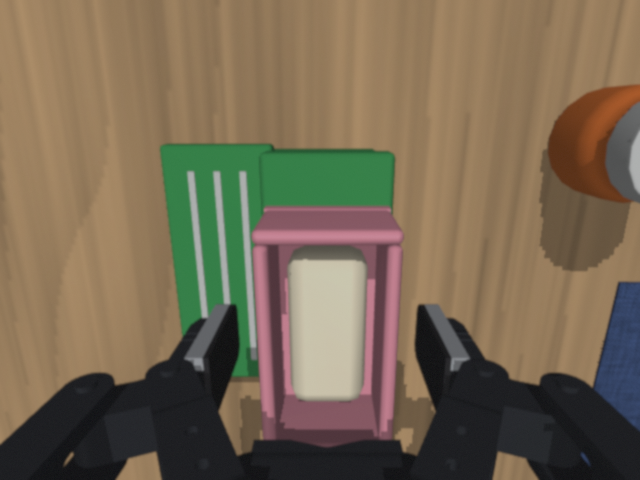

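{"method": "arm_command", "body": {"rows": [{"xyz":[0,0,-0.006],"delta_rot":[0,0,0],"gripper":0.066},{"xyz":[0,0,-0.015],"delta_rot":[0,0,0],"gripper":0.066},{"xyz":[0,0,-0.03],"delta_rot":[0,0,0],"gripper":0.066},{"xyz":[0,0,-0.04],"delta_rot":[0,0,0],"gripper":0.066},{"xyz":[0,0,-0.03],"delta_rot":[0,0,0],"gripper":0.066}]}}

```text
time: 12.8
tool_pos: [0.6185, -0.2608, 0.2125]
tcp_rot: [3.14, 0.02, 0.005]
wrist_force: [1.3, -0.3, 1.2]
width: 0.773
```

```bash
python3 look.py 11 scene wrist
python3 - <<'E'
from fit import *
from go import *
from scipy.optimize import least_squares
s=np.load("scene11.npz");w=np.load("wrist11.npz")
pk=((160,50,60),(179,255,255))
D=[box(-.042,.042,-.023,.023,0,.034)]
rw=(230,430,150,420);rs=(120,220,195,285)
m=fill(mask(w,*pk,rw));m2=fill(mask(s,*pk,rs));
print("wrist",fit([(w,m,rw)],D,[.618,-.26,1.58],.08));print("scene",fit([(s,m2,rs)],D,[.618,-.26,1.58],.08))
cv2.imwrite("pics/c11.png",np.hstack([cv2.resize(s["pixels"][190:290,110:230,::-1],(400,400)),cv2.resize(w["pixels"][:,:,::-1],(400,400))]))
q=np.array([[-1.1669,.2647,1.6054,1.2737],[.3657,.1047,1.7913,1.2444],[.4196,.2221,1.8505,1.0715],[.4255,.2767,1.884,.9812],[.4258,.1764,1.8006,1.1664],[-.321,.2272,1.727,1.1887],[-.5326,.3338,1.5537,1.2547],[-.4361,.3716,1.7426,1.0275]])
P=np.array([[.2877,-.6098,.2299],[.5419,.2347,.2311],[.5449,.2701,.1299],[.5449,.2743,.0805],[.5442,.2741,.1832],[.6147,-.1781,.1898],[.6202,-.3365,.2102],[.6176,-.2604,.0872]])
r=np.hypot(P[:,0],P[:,1]);a=q[:,1];b=a+q[:,2]
f=lambda x:np.r_[x[0]*np.sin(a)+x[1]*np.sin(b)+x[2]*np.cos(a)*0-r, x[3]+x[0]*np.cos(a)+x[1]*np.cos(b)-P[:,2]]
o=least_squares(f,[.4,.4,0,.2]);print(o.x,np.abs(o.fun).max(), (b+q[:,3]))
E
```

```text
{'time': 12.8, 'q': [-0.4361, 0.2661, 1.6361, 0.0, 1.2358, -0.4491], 'tool_pos': [0.6185, -0.2608, 0.2125], 'wrist_force': [1.2563, -0.2933, 1.2113], 'width': 0.7733}
[[1.0, 0.013, 0.003], [0.013, -1.0, -0.002], [0.003, 0.002, -1.0]]
wrist (array([ 0.61792832, -0.25968517,  1.58168292]), np.float64(0.04806891128126548))
scene (array([ 0.61833188, -0.26108696,  1.51133411]), np.float64(0.12084618386865717))
[ 0.51065241  0.5661308   1.1694137  -0.09590416] 0.0007167531661239623 [3.1438 3.1404 3.1441 3.1419 3.1434 3.1429 3.1422 3.1417]
```

View pics/c11.png

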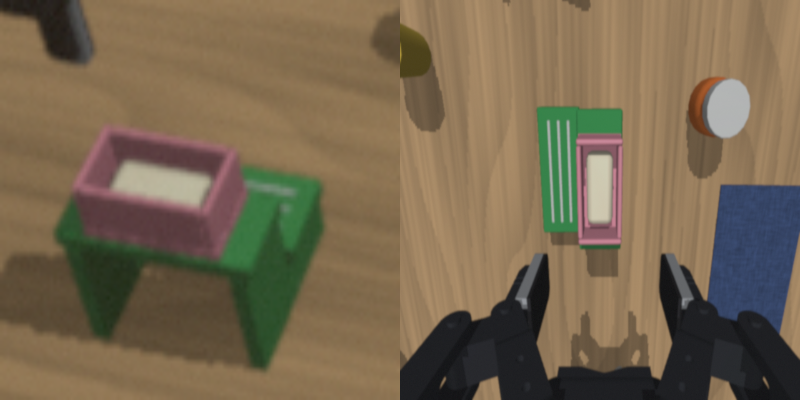

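```bash
cat > ik.py <<'E'
from plan import *
L1,L2,Z0=.5107,.5661,-.0959
def Rzm(a):return Ro.from_euler("z",a).as_matrix()
def Rym(a):return Ro.from_euler("y",a).as_matrix()
def ik(p,R,d,flip=0):
    H=Z0+d;W=np.array(p)-d*R[:,2];q1=np.arctan2(W[1],W[0]);r=np.hypot(W[0],W[1]);z=W[2]-H
    D2=r*r+z*z;c=(D2-L1**2-L2**2)/(2*L1*L2);q3=np.arccos(c)
    q2=np.arctan2(r,z)-np.arctan2(L2*np.sin(q3),L1+L2*np.cos(q3))
    M=(Rzm(q1)@Rym(q2+q3)).T@R   # Rz(q4)Ry(q5)Rz(q6+pi)
    q4,q5,q6=Ro.from_matrix(M).as_euler("ZYZ")
    if q5<0: q4,q5,q6=q4+np.pi,-q5,q6+np.pi
    w=lambda a:(a+np.pi)%(2*np.pi)-np.pi
    A=np.array([q1,q2,q3,w(q4),q5,w(q6-np.pi)]);return A
E
python3 - <<'E'
from ik import *
print(ik([.6185,-.2608,.2125],down(.013),.3).round(3))
print(ik([.2877,-.6098,.2299],down(-1.13),.3).round(3))
a=np.deg2rad(35);y=.29;h=np.array([np.cos(y),np.sin(y),0]);k=np.array([0,0,1])
X=np.cos(a)*h+np.sin(a)*k;Zr=-np.sin(a)*h+np.cos(a)*k;Y=np.cross(Zr,X)
o=np.array([.498,-.037,.037])
for d in(.25,.3,.35,.4):
  for sg in(1,-1):
    R=np.stack([sg*Y,-np.cross(-Zr,sg*Y)*-1,-Zr],1)
    for lift in(0,.06):
      print(d,sg,lift,round(np.linalg.det(R)),ik(o+.065*X-.0127*Zr+lift*k,R,d).round(2))
for yw in(1.57,-1.57): print(yw,ik([.541,.273,.05],down(yw),.3).round(2))
E
```

```text
[-0.399  0.269  1.632  0.     1.24  -0.412]
[-1.13   0.264  1.606  0.     1.271  0.   ]
0.25 1 0 1 [-0.14  0.04  2.31  0.83  0.33 -2.73]
0.25 1 0.06 1 [-0.14 -0.07  2.27  0.6   0.44 -2.49]
0.25 -1 0 1 [-0.14  0.04  2.31  0.83  0.33  0.41]
0.25 -1 0.06 1 [-0.14 -0.07  2.27  0.6   0.44  0.65]
0.3 1 0 1 [-0.17  0.    2.36  0.9   0.33 -2.83]
0.3 1 0.06 1 [-0.17 -0.11  2.33  0.64  0.44 -2.56]
0.3 -1 0 1 [-0.17  0.    2.36  0.9   0.33  0.31]
0.3 -1 0.06 1 [-0.17 -0.11  2.33  0.64  0.44  0.59]
0.35 1 0 1 [-0.21 -0.03  2.42  0.96  0.34 -2.93]
0.35 1 0.06 1 [-0.21 -0.15  2.38  0.69  0.45 -2.63]
0.35 -1 0 1 [-0.21 -0.03  2.42  0.96  0.34  0.21]
0.35 -1 0.06 1 [-0.21 -0.15  2.38  0.69  0.45  0.51]
0.4 1 0 1 [-0.25 -0.06  2.47  1.03  0.35 -3.02]
0.4 1 0.06 1 [-0.25 -0.19  2.43  0.73  0.46 -2.7 ]
0.4 -1 0 1 [-0.25 -0.06  2.47  1.03  0.35  0.12]
0.4 -1 0.06 1 [-0.25 -0.19  2.43  0.73  0.46  0.44]
1.57 [ 0.47  0.31  1.91  0.    0.92 -1.1 ]
-1.57 [0.47 0.31 1.91 0.   0.92 2.04]
```

Run:
```python
from go import *
p,R=avg(3)
o,p,R=rows(p,R,[.55,.273,.22],down(-1.57),n=17,dz=4);show(o)
```

```text
t 13.0 mean [ 0.6201 -0.2615  0.2143] std [0.0011 0.0005 0.0024] F [ 0.19 -0.45  0.33] w 0.774
[-0.0037, -0.0315, -0.0005] [-0.0, -0.001, 0.093]
[-0.0066, -0.031, -0.0005] [-0.0, -0.0, 0.093]
[-0.0095, -0.0303, -0.0005] [-0.001, -0.001, 0.093]
[-0.0122, -0.0292, -0.0005] [0.0, -0.0, 0.093]
[-0.0149, -0.028, -0.0005] [0.0, -0.001, 0.094]
[-0.0175, -0.0265, -0.0004] [-0.0, -0.0, 0.093]
[-0.0198, -0.0247, -0.0005] [-0.0, -0.001, 0.093]
[-0.0221, -0.0228, -0.0005] [-0.0, -0.0, 0.093]
[-0.0241, -0.0206, -0.0005] [-0.001, -0.001, 0.093]
[-0.0259, -0.0183, -0.0004] [0.0, -0.0, 0.093]
[-0.0274, -0.0158, -0.0005] [-0.0, -0.001, 0.093]
[-0.0289, -0.0132, -0.0004] [-0.0, -0.001, 0.093]
[-0.0299, -0.0105, -0.0004] [-0.0, -0.0, 0.094]
[-0.0308, -0.0076, -0.0004] [-0.001, -0.001, 0.093]
[-0.0313, -0.0047, -0.0004] [0.0, -0.0, 0.093]
[-0.0317, -0.0018, -0.0004] [-0.0, -0.001, 0.093]
[-0.0317, 0.0011, -0.0003] [-0.0, -0.0, 0.093]
```

{"method": "arm_command", "body": {"rows": [{"xyz":[-0.0037,-0.0315,-0.001],"delta_rot":[0,0,0.093],"gripper":0.085},{"xyz":[-0.0066,-0.031,-0.001],"delta_rot":[0,0,0.093],"gripper":0.085},{"xyz":[-0.0095,-0.0303,-0.001],"delta_rot":[0,0,0.093],"gripper":0.085},{"xyz":[-0.0122,-0.0292,-0.001],"delta_rot":[0,0,0.093],"gripper":0.085},{"xyz":[-0.0149,-0.028,-0.001],"delta_rot":[0,0,0.093],"gripper":0.085},{"xyz":[-0.0175,-0.0265,-0.001],"delta_rot":[0,0,0.093],"gripper":0.085},{"xyz":[-0.0198,-0.0247,0],"delta_rot":[0,0,0.093],"gripper":0.085},{"xyz":[-0.0221,-0.0228,0],"delta_rot":[0,0,0.093],"gripper":0.085},{"xyz":[-0.0241,-0.0206,0],"delta_rot":[0,0,0.093],"gripper":0.085}]}}

```text
time: 13.95
tool_pos: [0.5788, 0.0238, 0.2125]
tcp_rot: [2.875, -1.263, -0.005]
wrist_force: [-0.5, 0.1, -0.4]
width: 0.996
```

{"method": "arm_command", "body": {"rows": [{"xyz":[-0.0259,-0.0183,0],"delta_rot":[0,0,0.093],"gripper":0.085},{"xyz":[-0.0274,-0.0158,0],"delta_rot":[0,0,0.093],"gripper":0.085},{"xyz":[-0.0289,-0.0132,0],"delta_rot":[0,0,0.093],"gripper":0.085},{"xyz":[-0.0299,-0.0105,0],"delta_rot":[0,0,0.093],"gripper":0.085},{"xyz":[-0.0308,-0.0076,0],"delta_rot":[0,0,0.093],"gripper":0.085},{"xyz":[-0.0313,-0.0047,0],"delta_rot":[0,0,0.093],"gripper":0.085},{"xyz":[-0.0317,-0.0018,0],"delta_rot":[0,0,0.093],"gripper":0.085},{"xyz":[-0.0317,0.0011,0],"delta_rot":[0,0,0.093],"gripper":0.085},{"xyz":[0,0,0],"delta_rot":[0,0,0],"gripper":0.085},{"xyz":[0,0,0],"delta_rot":[0,0,0],"gripper":0.085},{"xyz":[0,0,0],"delta_rot":[0,0,0],"gripper":0.085}]}}

```text
time: 15.05
tool_pos: [0.5466, 0.273, 0.2132]
tcp_rot: [2.223, -2.216, -0.001]
wrist_force: [0.6, 0.0, 0.0]
width: 0.998
```

```bash
python3 look.py 12 wrist
```

```text
{'time': 15.05, 'q': [0.4227, 0.1574, 1.7654, -0.0005, 1.2211, 1.9904], 'tool_pos': [0.5466, 0.273, 0.2132], 'wrist_force': [0.5533, 0.0359, 0.0331], 'width': 0.9978}
[[0.003, -1.0, -0.002], [-1.0, -0.003, -0.001], [0.001, 0.002, -1.0]]
```

View pics/wrist12.png

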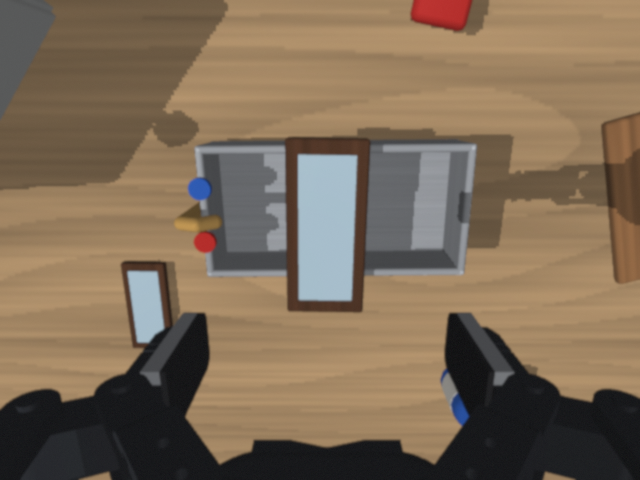

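The mirror is bare. Its frame corners are at (287,138), (369,139), (363,311) and (288,310), and the small look-alike is apart at (148,303). Now fitting the mirror.

Run:
```python
from fit import *
from go import *
c=np.load("wrist12.npz");roi=(265,390,115,330)
hsv=cv2.cvtColor(c["pixels"],cv2.COLOR_RGB2HSV)
fr=(((hsv[...,0]<15)|(hsv[...,0]>170))&(hsv[...,2]<110)&(hsv[...,1]>90))|((hsv[...,0]>90)&(hsv[...,0]<115)&(hsv[...,1]>20)&(hsv[...,2]>120))
k=np.zeros(fr.shape,np.uint8);k[115:330,265:390]=fr[115:330,265:390];k=cv2.morphologyEx(k,cv2.MORPH_OPEN,np.ones((3,3)))
n,l,st,_=cv2.connectedComponentsWithStats(k);k=fill((l==1+np.argmax(st[1:,4])).astype(np.uint8))
x,f=fit([(c,k,roi)],[box(-.065,.065,-.029,.029,0,.012)],[.541,.273,0],.062);print(x,f)
w=cloud(c);print("z",np.nanmedian(w[170:290,305:350,2]))
v=c["pixels"].copy();h=cv2.convexHull(proj(c,box(-.065,.065,-.029,.029,0,.012)@rz(x[2]).T+[x[0],x[1],.062]).astype(np.float32))
cv2.polylines(v,[(h*16+8).astype(np.int32)],True,(0,255,0),1,cv2.LINE_AA,4);cv2.imwrite("pics/o12.png",cv2.resize(v[110:335,250:400,::-1],None,fx=2.5,fy=2.5))
p,R=avg(4)
Rt=down(x[2]-np.pi/2)
o,p,R=rows(p,R,[x[0],x[1],.10],Rt,n=3);show(o);print(p)
```

```text
[0.5291824  0.27743225 0.00388178] 0.6925292898805646
z 0.07457127990600049
t 15.25 mean [0.5471 0.2729 0.2139] std [0.0002 0.0001 0.0003] F [ 0.24 -0.4   0.07] w 0.997
[-0.0016, 0.0059, 0.038] [0.0, -0.0, -0.001]
[-0.0015, 0.006, 0.038] [0.0, -0.0, -0.0]
[-0.0016, 0.0059, 0.038] [0.001, -0.001, -0.001]
[0.52922451 0.27746073 0.09995885]
```

View pics/o12.png

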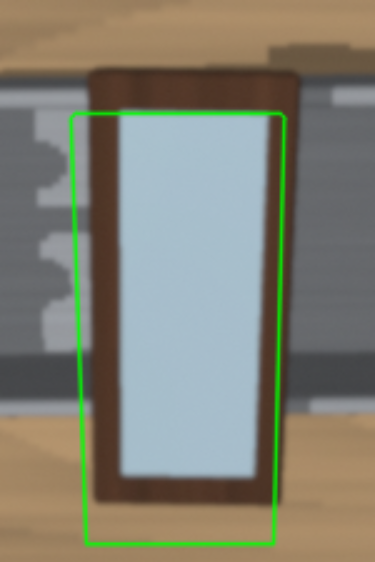

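Run:
```python
from fit import *
from go import *
c=np.load("wrist12.npz");roi=(265,390,115,330)
hsv=cv2.cvtColor(c["pixels"],cv2.COLOR_RGB2HSV)
print(hsv[220,275:385:5].tolist())
fr=(((hsv[...,0]<15)|(hsv[...,0]>170))&(hsv[...,2]<115)&(hsv[...,1]>70))
k=np.zeros(fr.shape,np.uint8);k[115:330,265:390]=fr[115:330,265:390]
n,l,st,_=cv2.connectedComponentsWithStats(k);k=fill((l==1+np.argmax(st[1:,4])).astype(np.uint8));k=cv2.morphologyEx(k,cv2.MORPH_OPEN,np.ones((7,7)));print(k.sum())
x,f=fit([(c,k,roi)],[box(-.065,.065,-.029,.029,0,.012)],[.541,.273,0],.062);print(x,f)
v=c["pixels"].copy();h=cv2.convexHull(proj(c,box(-.065,.065,-.029,.029,0,.012)@rz(x[2]).T+[x[0],x[1],.062]).astype(np.float32))
cv2.polylines(v,[(h*16+8).astype(np.int32)],True,(0,255,0),1,cv2.LINE_AA,4);cv2.imwrite("pics/o12b.png",cv2.resize(v[110:335,250:400,::-1],None,fx=2.5,fy=2.5))
p,R=avg(4)
Rt=down(x[2]-np.pi/2)
o,p,R=rows(p,R,[x[0],x[1],.10],Rt,n=3);show(o);print(p)
```

```text
[[110, 14, 108], [110, 14, 160], [135, 4, 127], [11, 129, 77], [11, 129, 83], [100, 45, 200], [101, 46, 204], [102, 45, 203], [101, 45, 203], [102, 46, 204], [101, 45, 203], [101, 45, 203], [101, 45, 203], [100, 45, 203], [101, 45, 203], [100, 45, 202], [6, 24, 105], [11, 134, 80], [10, 98, 70], [114, 12, 108], [108, 12, 108], [110, 14, 109]]
13612
[ 0.54082186  0.27358181 -0.00362798] 0.04950589531866675
t 15.45 mean [0.5473 0.2733 0.2145] std [0.     0.0002 0.0001] F [0.35 0.16 0.11] w 0.995
[-0.0001, 0.0022, 0.0382] [-0.0, -0.0, 0.002]
[-0.0001, 0.0022, 0.0381] [-0.0, -0.0, 0.002]
[-0.0, 0.0021, 0.0382] [-0.0, -0.0, 0.002]
[0.5408635  0.27354603 0.09998002]
```

View pics/o12b.png

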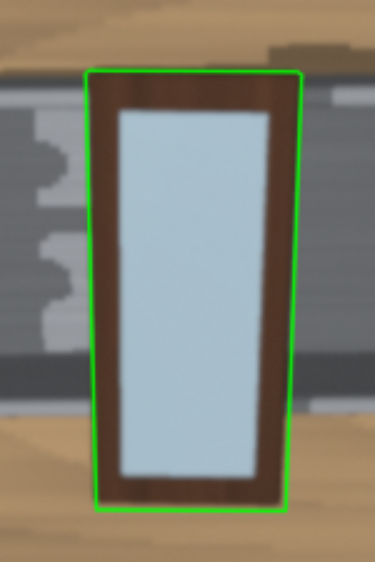

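{"method": "arm_command", "body": {"rows": [{"xyz":[0,0.002,0.025],"delta_rot":[0,0,0.002],"gripper":0.085},{"xyz":[0,0.002,0.038],"delta_rot":[0,0,0.002],"gripper":0.085},{"xyz":[0,0.002,0.038],"delta_rot":[0,0,0.002],"gripper":0.085},{"xyz":[0,0.0005,0.014],"delta_rot":[0,0,0],"gripper":0.085},{"xyz":[0,0,0],"delta_rot":[0,0,0],"gripper":0.085},{"xyz":[0,0,0],"delta_rot":[0,0,0],"gripper":0.085}]}}

```text
time: 16.1
tool_pos: [0.5416, 0.2744, 0.1006]
tcp_rot: [-2.217, 2.224, -0.001]
wrist_force: [0.1, 0.1, -0.7]
width: 0.993
```

```bash
python3 - <<'E'
from go import *
p,R=avg(5);print(R.round(3).tolist())
o,p,R=rows(p,R,[.5408,.2736,.046],down(-.004-np.pi/2),n=3);show(o)
E
python3 look.py 13 wrist
```

```text
t 16.3 mean [0.5423 0.2748 0.1016] std [0.0004 0.0002 0.0005] F [ 0.26  0.07 -0.23] w 0.996
[[-0.003, -1.0, 0.003], [-1.0, 0.003, 0.002], [-0.002, -0.003, -1.0]]
[0.0004, 0.0006, 0.0185] [-0.001, 0.001, 0.0]
[0.0004, 0.0005, 0.0186] [-0.001, 0.0, 0.001]
[0.0004, 0.0005, 0.0185] [-0.001, 0.001, -0.0]
{'time': 16.35, 'q': [0.428, 0.2469, 1.8779, 0.0, 1.0132, 2.002], 'tool_pos': [0.5421, 0.2747, 0.1015], 'wrist_force': [-0.0734, -0.9287, -0.458], 'width': 0.9948}
[[-0.003, -1.0, 0.003], [-1.0, 0.003, 0.001], [-0.002, -0.003, -1.0]]
```

View pics/wrist13.png

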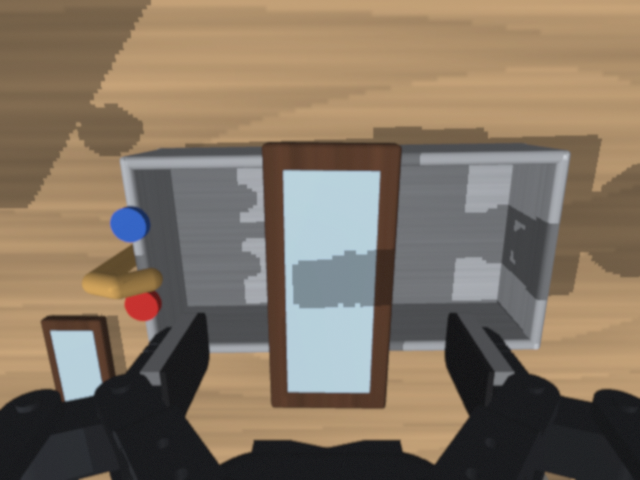

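{"method": "arm_command", "body": {"rows": [{"xyz":[0.0004,0.0005,0.012],"delta_rot":[0,0,0],"gripper":0.08},{"xyz":[0.0004,0.0005,0.02],"delta_rot":[0,0,0],"gripper":0.08},{"xyz":[0.0004,0.0005,0.018],"delta_rot":[0,0,0],"gripper":0.08},{"xyz":[0,0,0.005],"delta_rot":[0,0,0],"gripper":0.08},{"xyz":[0,0,0],"delta_rot":[0,0,0],"gripper":0.08}]}}

```text
time: 16.9
tool_pos: [0.5379, 0.2723, 0.0428]
tcp_rot: [2.216, -2.223, -0.002]
wrist_force: [0.9, 0.0, 0.1]
width: 0.94
```

```bash
python3 - <<'E'
from go import *
p,R=avg(4);print(R.round(3).tolist())
E
python3 look.py 14 wrist scene
```

```text
t 17.05 mean [0.539  0.2728 0.0442] std [0.0008 0.0004 0.0009] F [0.41 0.25 0.01] w 0.939
[[-0.003, -1.0, -0.0], [-1.0, 0.003, -0.0], [0.0, 0.0, -1.0]]
{'time': 17.1, 'q': [0.4273, 0.3097, 1.9166, 0.0, 0.9133, 2.0012], 'tool_pos': [0.5401, 0.2733, 0.0455], 'wrist_force': [0.313, 0.242, 0.2582], 'width': 0.935}
[[-0.003, -1.0, 0.002], [-1.0, 0.003, 0.001], [-0.001, -0.002, -1.0]]
```

View pics/wrist14.png

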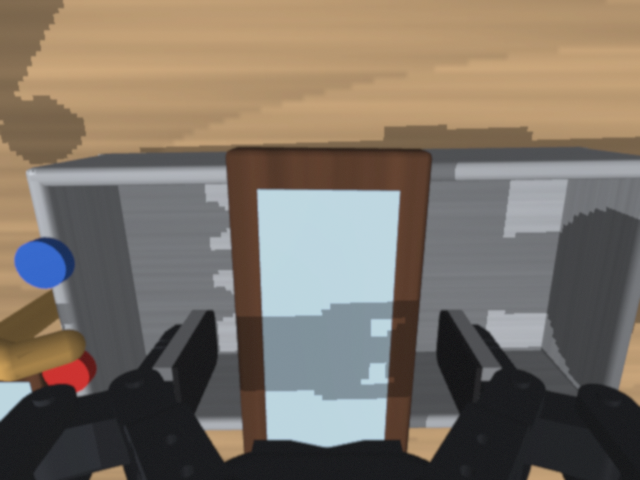

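{"method": "arm_command", "body": {"rows": [{"xyz":[0,0,0],"delta_rot":[0,0,0],"gripper":0.066},{"xyz":[0,0,0],"delta_rot":[0,0,0],"gripper":0.056},{"xyz":[0,0,0],"delta_rot":[0,0,0],"gripper":0.045},{"xyz":[0,0,0],"delta_rot":[0,0,0],"gripper":0.04},{"xyz":[0,0,0],"delta_rot":[0,0,0],"gripper":0.04},{"xyz":[0,0,0],"delta_rot":[0,0,0],"gripper":0.04}], "force": 50}}

```text
time: 17.8
tool_pos: [0.5397, 0.2731, 0.0453]
tcp_rot: [-2.217, 2.224, -0.001]
wrist_force: [-0.9, -0.9, 6.0]
width: 0.667
```

{"method": "arm_command", "body": {"rows": [{"xyz":[0,0,-0.004],"delta_rot":[0,0,0],"gripper":0.04},{"xyz":[0,0,-0.01],"delta_rot":[0,0,0],"gripper":0.04},{"xyz":[0,0,-0.02],"delta_rot":[0,0,0],"gripper":0.04},{"xyz":[0,0,-0.035],"delta_rot":[0,0,0],"gripper":0.04},{"xyz":[0,0,-0.04],"delta_rot":[0,0,0],"gripper":0.04},{"xyz":[0,0,-0.03],"delta_rot":[0,0,0],"gripper":0.04},{"xyz":[0,0,0],"delta_rot":[0,0,0],"gripper":0.04},{"xyz":[0,0,0],"delta_rot":[0,0,0],"gripper":0.04},{"xyz":[0,0,0],"delta_rot":[0,0,0],"gripper":0.04}]}}

```text
time: 18.7
tool_pos: [0.5378, 0.2722, 0.1815]
tcp_rot: [2.216, -2.223, -0.002]
wrist_force: [-1.0, -0.3, -1.7]
width: 0.667
```

```bash
python3 - <<'E'
from go import *
p,R=avg(4);print(R.round(3).tolist())
E
python3 look.py 15 wrist scene
```

```text
t 18.85 mean [0.5377 0.2722 0.1811] std [0.0001 0.     0.0002] F [-0.41 -0.04 -1.45] w 0.668
[[-0.003, -1.0, -0.004], [-1.0, 0.003, -0.002], [0.002, 0.004, -1.0]]
{'time': 18.9, 'q': [0.4273, 0.1673, 1.8146, 0.0, 1.1631, 2.0013], 'tool_pos': [0.5381, 0.2724, 0.1814], 'wrist_force': [-0.4667, -0.3556, -1.3997], 'width': 0.6688}
[[-0.003, -1.0, -0.003], [-1.0, 0.003, -0.001], [0.001, 0.003, -1.0]]
```

View pics/wrist15.png

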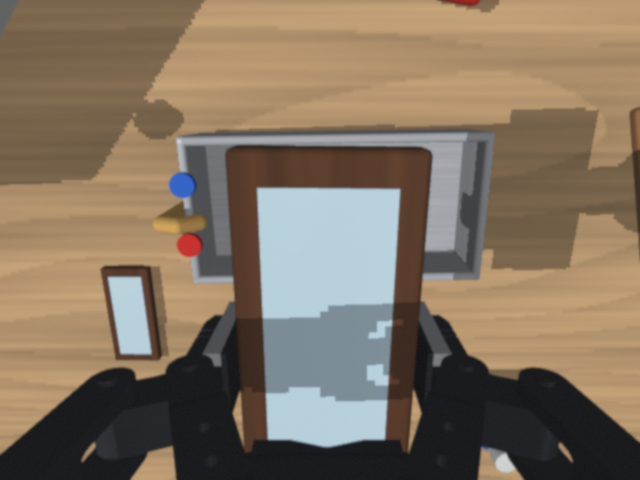

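View pics/scene15.png

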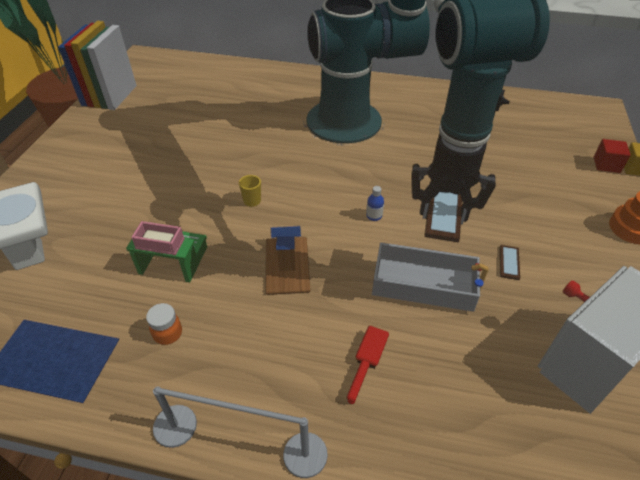

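```bash
cat > mh.py <<'E'
from fit import *
from scipy.spatial.transform import Rotation as Ro
RC=None
def camtool():
    # camera pose in tool frame, averaged from still views
    Ts=[]
    return Ts
def held_mirror(c,tp,R,vmax=300):
    """mirror in the tool frame: plane of the face and far edge"""
    w=cloud(c);hsv=cv2.cvtColor(c["pixels"],cv2.COLOR_RGB2HSV)
    t=(w-tp)@R
    g=(hsv[...,0]>90)&(hsv[...,0]<115)&(hsv[...,1]>25)&(hsv[...,2]>100)
    g[:190]=0;g[430:]=0;g[:,:255]=0;g[:,402:]=0
    g&=np.isfinite(t[...,2])&(t[...,2]<-.01)&(t[...,2]>-.05)
    P=t[g];A=np.c_[P[:,:2],np.ones(len(P))];s=np.linalg.lstsq(A,P[:,2],rcond=None)[0]
    print("glass plane: slope tool x,y",s[:2].round(4),"z at TCP",s[2].round(4),"n",len(P))
    return t,s
E
python3 - <<'E'
from mh import *
c=np.load("wrist15.npz")
R=np.array([[-0.003, -1.0, -0.003], [-1.0, 0.003, -0.001], [0.001, 0.003, -1.0]]);tp=np.array([.5378,.2722,.1813])
t,s=held_mirror(c,tp,R)
hsv=cv2.cvtColor(c["pixels"],cv2.COLOR_RGB2HSV)
fr=(((hsv[...,0]<15)|(hsv[...,0]>170))&(hsv[...,2]<120)&(hsv[...,1]>70))&(np.abs(t[...,2]-s[2])<.004)
for u in (250,290,330,370,410):
    col=np.where(fr[130:185,u])[0]+130;print(u,col.min(),t[col.min()+1,u].round(4))
for v in (200,250,290):
    r=np.where(fr[v,200:450])[0]+200;print(v,r.min(),r.max(),t[v,r.min()+1].round(4),t[v,r.max()-1].round(4))
E
```

```text
glass plane: slope tool x,y [ 0.0004 -0.0003] z at TCP -0.0294 n 31085
250 147 [-0.0213 -0.0669 -0.0281]
290 147 [-0.0104 -0.0668 -0.0268]
330 148 [ 0.0007 -0.0667 -0.0282]
370 148 [ 0.0118 -0.0666 -0.0275]
410 148 [ 0.0225 -0.0667 -0.0291]
200 229 427 [-0.0278 -0.0524 -0.0282] [ 0.028  -0.0525 -0.0286]
250 232 423 [-0.0278 -0.0376 -0.0288] [ 0.028  -0.0374 -0.0283]
290 234 420 [-0.0283 -0.0243 -0.0279] [ 0.0279 -0.0245 -0.0282]
```

Run:
```python
from go import *
p,R=avg(2)
o,p,R=rows(p,R,[.445,-.03,.25],down(-1.28),n=10,dz=3);show(o);print(p)
```

```text
t 19.05 mean [0.5386 0.2726 0.1823] std [0.0001 0.     0.0002] F [ 0.74  0.17 -0.82] w 0.668
[0.03, 0.009, -0.007] [0.0, -0.0, -0.03]
[0.03, 0.01, -0.006] [0.0, -0.0, -0.03]
[0.03, 0.012, -0.007] [0.0, -0.0, -0.03]
[0.029, 0.012, -0.007] [0.0, -0.0, -0.03]
[0.029, 0.012, -0.007] [0.0, -0.0, -0.03]
[0.029, 0.014, -0.006] [0.0, -0.0, -0.03]
[0.028, 0.015, -0.007] [0.0, -0.0, -0.03]
[0.028, 0.015, -0.007] [0.0, -0.0, -0.03]
[0.027, 0.016, -0.007] [0.0, -0.0, -0.02]
[0.027, 0.017, -0.006] [0.0, -0.0, -0.03]
[ 0.44502595 -0.03018154  0.24968066]
```

{"method": "arm_command", "body": {"rows": [{"xyz":[0.015,0.005,-0.007],"delta_rot":[0,0,-0.03],"gripper":0.04},{"xyz":[0.03,0.01,-0.006],"delta_rot":[0,0,-0.03],"gripper":0.04},{"xyz":[0.03,0.012,-0.007],"delta_rot":[0,0,-0.03],"gripper":0.04},{"xyz":[0.029,0.012,-0.007],"delta_rot":[0,0,-0.03],"gripper":0.04},{"xyz":[0.029,0.012,-0.007],"delta_rot":[0,0,-0.03],"gripper":0.04},{"xyz":[0.029,0.014,-0.006],"delta_rot":[0,0,-0.03],"gripper":0.04},{"xyz":[0.028,0.015,-0.007],"delta_rot":[0,0,-0.03],"gripper":0.04},{"xyz":[0.028,0.015,-0.007],"delta_rot":[0,0,-0.03],"gripper":0.04},{"xyz":[0.027,0.016,-0.007],"delta_rot":[0,0,-0.02],"gripper":0.04},{"xyz":[0.027,0.016,-0.006],"delta_rot":[0,0,-0.03],"gripper":0.04},{"xyz":[0.013,0.004,0],"delta_rot":[0,0,0],"gripper":0.04},{"xyz":[0,0,0],"delta_rot":[0,0,0],"gripper":0.04}]}}

```text
time: 20.3
tool_pos: [0.4502, -0.03, 0.2509]
tcp_rot: [-2.513, 1.885, -0.002]
wrist_force: [0.2, 0.2, -1.5]
width: 0.665
```

{"method": "arm_command", "body": {"rows": [{"xyz":[0,0,0],"delta_rot":[0,0,0],"gripper":0.04},{"xyz":[0,0,0],"delta_rot":[0,0,0],"gripper":0.04}]}}

```text
time: 20.5
tool_pos: [0.4502, -0.0277, 0.2502]
tcp_rot: [-2.516, 1.88, 0.001]
wrist_force: [0.5, -0.1, -1.7]
width: 0.676
```

```bash
python3 look.py 16 wrist
```

```text
{'time': 20.5, 'q': [-0.1169, -0.1834, 2.0333, 0.0005, 1.2921, 1.1664], 'tool_pos': [0.4502, -0.0277, 0.2502], 'wrist_force': [0.4817, -0.1088, -1.6683], 'width': 0.6757}
[[0.283, -0.959, -0.0], [-0.959, -0.283, 0.0], [-0.001, 0.0, -1.0]]
```

View pics/wrist16.png

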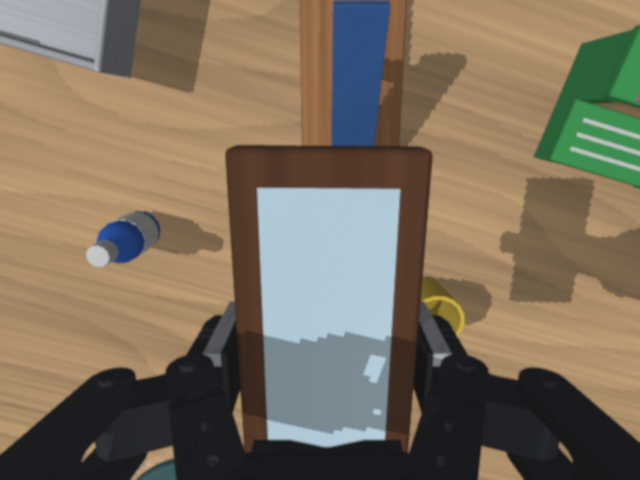

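Run:
```python
from fit import *
c=np.load("wrist16.npz");roi=(290,430,0,140)
m=mask(c,(100,60,40),(128,255,255),(290,430,0,145));
a=np.deg2rad(35);X=np.array([np.cos(a),0,np.sin(a)]);Z=np.array([-np.sin(a),0,np.cos(a)]);Y=np.array([0,1,0])
def bx(x0,x1,y0,y1,z0,z1): return box(x0,x1,y0,y1,z0,z1)@np.array([X,Y,Z])+[0,0,.037]
S_=[bx(0,.118,-.018,.018,0,0)]
x,f=fit([(c,m,roi)],S_,[.498,-.037,.29],0);print(x,f,m.sum())
v=c["pixels"].copy();h=cv2.convexHull(proj(c,S_[0]@rz(x[2]).T+[x[0],x[1],0]).astype(np.float32))
cv2.polylines(v,[(h*16+8).astype(np.int32)],True,(0,255,0),1,cv2.LINE_AA,4);cv2.imwrite("pics/o16.png",cv2.resize(v[0:160,260:460,::-1],None,fx=3,fy=3))
w=cloud(c);P=w[(m>0)&np.isfinite(w[...,2])];
Rr=rz(x[2]);t=(P-[x[0],x[1],.037])@Rr@np.stack([X,Y,Z],1);print("rest coords of blue px: x",np.quantile(t[:,0],[0.01,.99]),"y",np.quantile(t[:,1],[.01,.5,.99]),"z",np.quantile(t[:,2],[.05,.5,.95]))
```

```text
[ 0.50078186 -0.0350777   0.28689813] 0.01710497928339287 7125
rest coords of blue px: x [0.00759541 0.11632747] y [-0.01721859  0.00013517  0.0174935 ] z [7.58443151e-05 1.34651817e-03 2.45953298e-03]
```

View pics/o16.png

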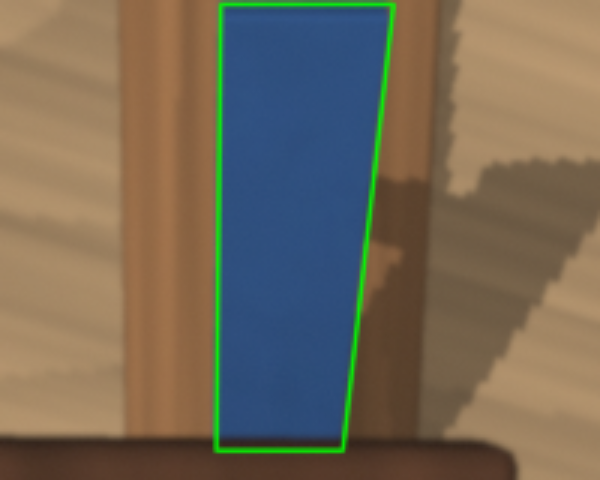

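```bash
cat > st.py <<'E'
from go import *
a=np.deg2rad(35);yw=.288;h=np.array([np.cos(yw),np.sin(yw),0]);k=np.array([0,0,1.])
X=np.cos(a)*h+np.sin(a)*k;Z=-np.sin(a)*h+np.cos(a)*k;Y=np.cross(Z,X);o0=np.array([.5003,-.0355,.037])
RT=np.stack([-Y,-X,-Z],1)
def rest(x,y,z): return o0+x*X+y*Y+z*Z
def inrest(p): return np.array([(p-o0)@X,(p-o0)@Y,(p-o0)@Z])
E
python3 - <<'E'
from st import *
p,R=avg(3)
A=rest(.0695,0,-.0045);B=A+.05*k;print("A",A,"B",B)
o,p,R=rows(p,R,B,RT,n=10,dz=4);show(o);print(p)
E
```

```text
t 20.65 mean [ 0.4503 -0.0276  0.2501] std [0. 0. 0.] F [ 0.08  0.33 -1.14] w 0.667
A [ 0.55736109 -0.01859645  0.07317738] B [ 0.55736109 -0.01859645  0.12317738]
[0.0022, -0.0105, 0.0127] [0.061, 0.0, -0.0]
[0.0022, -0.0098, 0.0133] [0.061, 0.0, -0.0]
[0.0022, -0.0089, 0.0139] [0.061, 0.0, -0.0]
[0.0022, -0.008, 0.0144] [0.061, 0.0, -0.0]
[0.0021, -0.0072, 0.0148] [0.062, 0.0, -0.0]
[0.0022, -0.0062, 0.0153] [0.061, 0.0, -0.0]
[0.0022, -0.0053, 0.0156] [0.061, 0.0, -0.0]
[0.0022, -0.0043, 0.0159] [0.061, 0.0, -0.0]
[0.0022, -0.0033, 0.0162] [0.061, 0.0, -0.0]
[0.0022, -0.0023, 0.0163] [0.061, 0.0, -0.0]
[ 0.55733062 -0.01861756  0.12315879]
```

{"method": "arm_command", "body": {"rows": [{"xyz":[0.0022,-0.0105,0.0127],"delta_rot":[0.061,0,0],"gripper":0.04},{"xyz":[0.0022,-0.0098,0.0133],"delta_rot":[0.061,0,0],"gripper":0.04},{"xyz":[0.0022,-0.0089,0.0139],"delta_rot":[0.061,0,0],"gripper":0.04},{"xyz":[0.0022,-0.008,0.0144],"delta_rot":[0.061,0,0],"gripper":0.04},{"xyz":[0.0021,-0.0072,0.0148],"delta_rot":[0.062,0,0],"gripper":0.04}]}}

```text
time: 21.2
tool_pos: [0.5043, -0.0234, 0.1866]
tcp_rot: [-2.309, 1.725, -0.268]
wrist_force: [-1.1, 1.4, -1.9]
width: 0.668
```

Run:
```python
from st import *
from ik import ik
p,R=avg(3);print(bot.read_state()["q"].round(3),R.round(3).tolist())
for d in(.25,.3,.35,.4): print(d,ik(p,R,d).round(3))
for d in(.25,.3,.35,.4): print(d,ik(rest(.0635,0,-.0165),RT,d).round(3))
```

```text
t 21.3 mean [ 0.5026 -0.0233  0.1846] std [0.0012 0.0001 0.0015] F [-1.27  0.72 -2.74] w 0.666
[-0.193 -0.215  2.211  0.18   0.885  0.995] [[0.283, -0.915, 0.288], [-0.959, -0.27, 0.086], [-0.001, -0.3, -0.954]]
0.25 [-0.104 -0.161  2.16   0.153  0.865  1.097]
0.3 [-0.118 -0.189  2.188  0.157  0.868  1.081]
0.35 [-0.133 -0.217  2.214  0.162  0.871  1.063]
0.4 [-0.148 -0.245  2.241  0.168  0.875  1.045]
0.25 [-0.138  0.048  2.306  0.842  0.324  0.399]
0.3 [-0.168  0.017  2.362  0.916  0.324  0.299]
0.35 [-0.202 -0.014  2.416  0.987  0.329  0.198]
0.4 [-0.24  -0.044  2.469  1.053  0.339  0.098]
```

{"method": "arm_command", "body": {"rows": [{"xyz":[0.0022,-0.0062,0.0153],"delta_rot":[0.061,0,0],"gripper":0.04},{"xyz":[0.0022,-0.0053,0.0156],"delta_rot":[0.061,0,0],"gripper":0.04},{"xyz":[0.0022,-0.0043,0.0159],"delta_rot":[0.061,0,0],"gripper":0.04},{"xyz":[0.0022,-0.0033,0.0162],"delta_rot":[0.061,0,0],"gripper":0.04},{"xyz":[0.0022,-0.0023,0.0163],"delta_rot":[0.061,0,0],"gripper":0.04},{"xyz":[0,0,0],"delta_rot":[0,0,0],"gripper":0.04},{"xyz":[0,0,0],"delta_rot":[0,0,0],"gripper":0.04}]}}

```text
time: 22.05
tool_pos: [0.5575, -0.0192, 0.1239]
tcp_rot: [-2.091, 1.562, -0.49]
wrist_force: [0.2, 0.3, -2.1]
width: 0.668
```

```bash
python3 - <<'E'
from st import *
p,R=avg(6);print(bot.read_state()["q"].round(3),(RT.T@R).round(4).tolist(),inrest(p).round(4))
A=rest(.0695,0,-.0045);o,p,R=rows(p,R,A,RT,n=4,dz=4);show(o)
E
python3 look.py 17 scene wrist
```

```text
t 22.3 mean [ 0.5584 -0.0195  0.1251] std [0.0004 0.0001 0.0006] F [-0.29 -0.01 -1.66] w 0.665
[-0.271 -0.141  2.375  0.722  0.478  0.434] [[1.0, 0.0003, 0.0009], [-0.0003, 1.0, -0.0009], [-0.0009, 0.0009, 1.0]] [ 0.0999 -0.0012  0.0376]
[-0.0003, 0.0076, 0.0105] [-0.0, -0.0, 0.0]
[-0.0003, 0.0076, 0.0105] [-0.0, -0.0, 0.0]
[-0.0003, 0.0076, 0.0105] [-0.001, -0.001, 0.0]
[-0.0003, 0.0076, 0.0105] [0.0, 0.0, 0.0]
{'time': 22.35, 'q': [-0.2709, -0.1414, 2.3746, 0.7219, 0.4777, 0.4342], 'tool_pos': [0.5583, -0.0196, 0.1249], 'wrist_force': [-0.0921, -0.0002, -2.0872], 'width': 0.6673}
[[0.284, -0.784, 0.552], [-0.959, -0.233, 0.162], [0.001, -0.575, -0.818]]
```

View pics/wrist17.png

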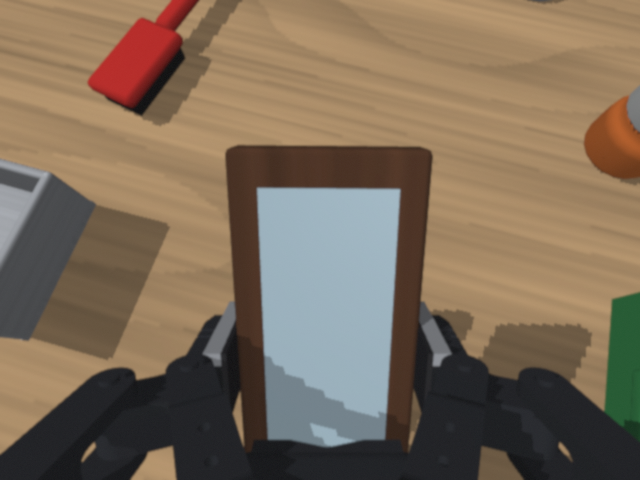

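View pics/scene17.png

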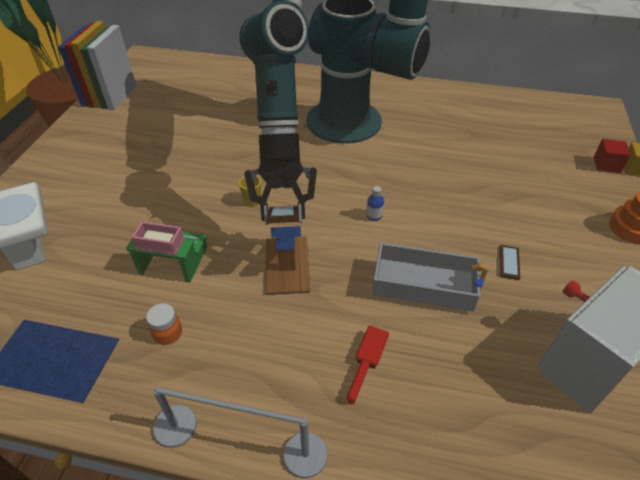

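{"method": "arm_command", "body": {"rows": [{"xyz":[-0.0003,0.0076,0.0105],"delta_rot":[0,0,0],"gripper":0.04},{"xyz":[-0.0003,0.0076,0.0105],"delta_rot":[0,0,0],"gripper":0.04},{"xyz":[-0.0003,0.0076,0.0105],"delta_rot":[-0.0005,-0.0005,0],"gripper":0.04},{"xyz":[-0.0003,0.0076,0.0105],"delta_rot":[0,0,0],"gripper":0.04},{"xyz":[0,0,0],"delta_rot":[0,0,0],"gripper":0.04},{"xyz":[0,0,0],"delta_rot":[0,0,0],"gripper":0.04}]}}

```text
time: 23.05
tool_pos: [0.5562, -0.0186, 0.0716]
tcp_rot: [-2.09, 1.563, -0.491]
wrist_force: [0.9, 1.0, -0.7]
width: 0.672
```

```bash
python3 - <<'E'
from st import *
p,R=avg(6);print(bot.read_state()["q"].round(3),(RT.T@R).round(4).tolist(),inrest(p).round(4))
E
python3 look.py 18 scene top
python3 - <<'E'
import cv2,numpy as np
c=cv2.imread("pics/scene18.png");t=cv2.imread("pics/top18.png")
cv2.imwrite("pics/c18.png",np.hstack([cv2.resize(c[160:310,210:350],(400,430),interpolation=2),cv2.resize(t[180:300,310:420],(400,430),interpolation=2)]))
E
```

```text
t 23.3 mean [ 0.5569 -0.0188  0.0724] std [0.0003 0.0001 0.0004] F [ 0.23  0.24 -1.37] w 0.671
[-0.27  -0.044  2.412  0.937  0.386  0.199] [[1.0, -0.0007, 0.0007], [0.0007, 1.0, -0.0006], [-0.0007, 0.0006, 1.0]] [ 0.0686 -0.0001 -0.0048]
{'time': 23.35, 'q': [-0.27, -0.0436, 2.4119, 0.9372, 0.386, 0.1987], 'tool_pos': [0.5569, -0.0188, 0.0725], 'wrist_force': [-0.1097, 0.6908, -2.2056], 'width': 0.6688}
[[0.283, -0.785, 0.551], [-0.959, -0.232, 0.162], [0.0, -0.574, -0.819]]
```

View pics/c18.png

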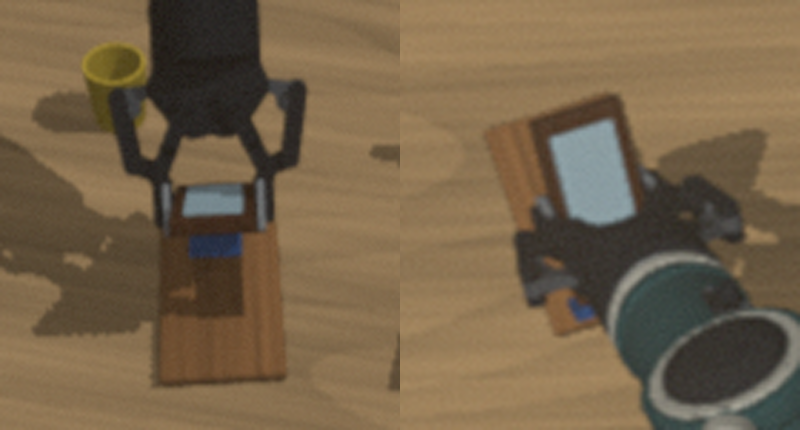

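{"method": "arm_command", "body": {"rows": [{"xyz":[0,0,0.004],"delta_rot":[0,0,0],"gripper":0.04},{"xyz":[0,0,0.003],"delta_rot":[0,0,0],"gripper":0.04},{"xyz":[0,0,0.002],"delta_rot":[0,0,0],"gripper":0.04},{"xyz":[0,0,0],"delta_rot":[0,0,0],"gripper":0.04},{"xyz":[0,0,0],"delta_rot":[0,0,0],"gripper":0.04}]}}

```text
time: 23.95
tool_pos: [0.5611, -0.0171, 0.064]
tcp_rot: [-2.09, 1.562, -0.491]
wrist_force: [0.5, -0.3, -1.1]
width: 0.671
```

Run:
```python
from st import *
p,R=avg(6);print(inrest(p).round(4))
```

```text
t 24.2 mean [ 0.5612 -0.0172  0.0642] std [0.0001 0.0001 0.0001] F [-0.15 -0.39 -1.15] w 0.672
[ 0.0677  0.0002 -0.0142]
```

{"method": "arm_command", "body": {"rows": [{"xyz":[0,0,0.001],"delta_rot":[0,0,0],"gripper":0.04},{"xyz":[0,0,0],"delta_rot":[0,0,0],"gripper":0.04},{"xyz":[0,0,0],"delta_rot":[0,0,0],"gripper":0.04}]}}

```text
time: 24.55
tool_pos: [0.5618, -0.0171, 0.0634]
tcp_rot: [-2.09, 1.562, -0.492]
wrist_force: [-0.5, -0.9, -1.1]
width: 0.668
```

{"method": "arm_command", "body": {"rows": [{"xyz":[0,0,0.001],"delta_rot":[0,0,0],"gripper":0.04},{"xyz":[0,0,0],"delta_rot":[0,0,0],"gripper":0.04},{"xyz":[0,0,0],"delta_rot":[0,0,0],"gripper":0.04}]}}

```text
time: 24.85
tool_pos: [0.5621, -0.017, 0.0631]
tcp_rot: [-2.09, 1.562, -0.492]
wrist_force: [-11.0, -1.8, 10.0]
width: 0.669
```

Run:
```python
from st import *
p,R=avg(6);print(inrest(p).round(4))
```

```text
t 25.1 mean [ 0.5621 -0.017   0.0631] std [0. 0. 0.] F [-11.24  -2.02   9.95] w 0.667
[ 0.0678  0.0002 -0.0156]
```

{"method": "arm_command", "body": {"rows": [{"xyz":[0,0,-0.0007],"delta_rot":[0,0,0],"gripper":0.04},{"xyz":[0,0.001,0],"delta_rot":[0,0,0],"gripper":0.04},{"xyz":[0,0.001,0],"delta_rot":[0,0,0],"gripper":0.04},{"xyz":[0,0.001,0],"delta_rot":[0,0,0],"gripper":0.04},{"xyz":[0,0,0],"delta_rot":[0,0,0],"gripper":0.04},{"xyz":[0,0,0],"delta_rot":[0,0,0],"gripper":0.04}]}}

```text
time: 25.75
tool_pos: [0.5596, -0.0178, 0.0614]
tcp_rot: [-2.09, 1.562, -0.492]
wrist_force: [0.4, -0.3, -0.7]
width: 0.669
```

Run:
```python
from st import *
p,R=avg(5);print(inrest(p).round(4));F=bot.read_state()["wrist_force"];print("F in rest",[round(float(F@v),2) for v in(X,Y,Z)])
```

```text
t 25.95 mean [ 0.5596 -0.0177  0.0614] std [0. 0. 0.] F [ 0.19 -0.49 -0.98] w 0.665
[ 0.0647  0.0002 -0.0155]
F in rest [-0.61, 0.07, -0.71]
```

{"method": "arm_command", "body": {"rows": [{"xyz":[0,0.001,0],"delta_rot":[0,0,0],"gripper":0.04},{"xyz":[0,0,0],"delta_rot":[0,0,0],"gripper":0.04},{"xyz":[0,0,0],"delta_rot":[0,0,0],"gripper":0.04}]}}

```text
time: 26.3
tool_pos: [0.5586, -0.0179, 0.0607]
tcp_rot: [-2.09, 1.562, -0.491]
wrist_force: [-0.7, 0.6, -1.4]
width: 0.67
```

{"method": "arm_command", "body": {"rows": [{"xyz":[0,0.001,0],"delta_rot":[0,0,0],"gripper":0.04},{"xyz":[0,0,0],"delta_rot":[0,0,0],"gripper":0.04},{"xyz":[0,0,0],"delta_rot":[0,0,0],"gripper":0.04}]}}

```text
time: 26.6
tool_pos: [0.5578, -0.0181, 0.0602]
tcp_rot: [-2.09, 1.562, -0.491]
wrist_force: [-0.7, 0.5, -1.3]
width: 0.668
```

{"method": "arm_command", "body": {"rows": [{"xyz":[0,0.001,0],"delta_rot":[0,0,0],"gripper":0.04},{"xyz":[0,0,0],"delta_rot":[0,0,0],"gripper":0.04},{"xyz":[0,0,0],"delta_rot":[0,0,0],"gripper":0.04}]}}

```text
time: 26.9
tool_pos: [0.5572, -0.0184, 0.0597]
tcp_rot: [-2.09, 1.562, -0.492]
wrist_force: [-0.9, -0.2, -1.8]
width: 0.671
```

```bash
python3 - <<'E'
from st import *
p,R=avg(4);print(inrest(p).round(4));F=bot.read_state()["wrist_force"];print("F in rest",[round(float(F@v),2) for v in(X,Y,Z)])
E
python3 look.py 19 scene top
python3 - <<'E'
import cv2,numpy as np
c=cv2.imread("pics/scene19.png");t=cv2.imread("pics/top19.png")
cv2.imwrite("pics/c19.png",np.hstack([cv2.resize(c[190:310,230:330],(400,480),interpolation=2),cv2.resize(t[190:290,315:400],(400,480),interpolation=2)]))
E
```

```text
t 27.05 mean [ 0.5572 -0.0184  0.0597] std [0. 0. 0.] F [-0.67 -0.29 -1.12] w 0.67
[ 0.0617  0.0002 -0.0155]
F in rest [-2.13, 0.2, -1.25]
{'time': 27.1, 'q': [-0.2687, -0.0153, 2.4171, 1.0035, 0.3671, 0.1285], 'tool_pos': [0.5572, -0.0184, 0.0597], 'wrist_force': [-1.0453, -0.0994, -2.2419], 'width': 0.6685}
[[0.283, -0.786, 0.55], [-0.959, -0.232, 0.163], [-0.0, -0.573, -0.819]]
```

View pics/c19.png

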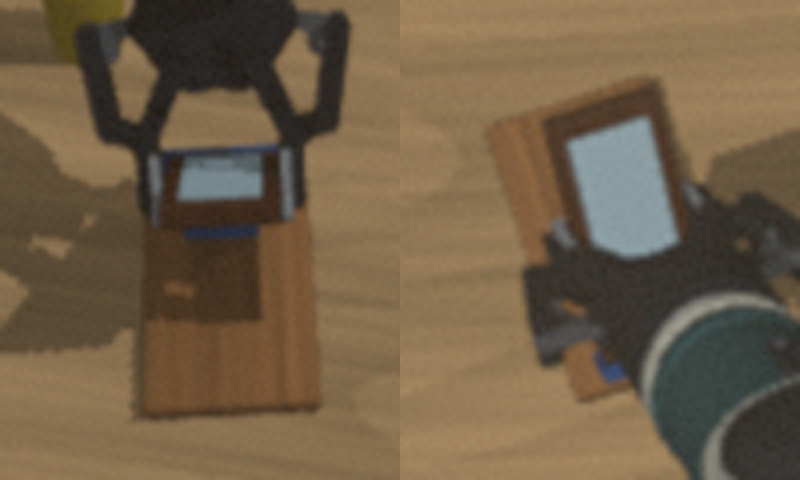

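{"method": "arm_command", "body": {"rows": [{"xyz":[0,0.001,0],"delta_rot":[0,0,0],"gripper":0.04},{"xyz":[0,0,0],"delta_rot":[0,0,0],"gripper":0.04},{"xyz":[0,0,0],"delta_rot":[0,0,0],"gripper":0.04}]}}

```text
time: 27.5
tool_pos: [0.5571, -0.0185, 0.0598]
tcp_rot: [-2.089, 1.561, -0.492]
wrist_force: [3.1, 3.0, 1.0]
width: 0.674
```

{"method": "arm_command", "body": {"rows": [{"xyz":[0,0.001,0],"delta_rot":[0,0,0],"gripper":0.04},{"xyz":[0,0,0],"delta_rot":[0,0,0],"gripper":0.04},{"xyz":[0,0,0],"delta_rot":[0,0,0],"gripper":0.04}]}}

```text
time: 27.8
tool_pos: [0.557, -0.0185, 0.06]
tcp_rot: [-2.088, 1.56, -0.493]
wrist_force: [5.1, 4.1, 1.6]
width: 0.672
```

The mirror's lower edge has met the ledge, with about 6 N along the slope. I'll seat it on the board and open gently.

{"method": "arm_command", "body": {"rows": [{"xyz":[0,0,0.0006],"delta_rot":[0,0,0],"gripper":0.04},{"xyz":[0,-0.0005,0],"delta_rot":[0,0,0],"gripper":0.04},{"xyz":[0,0,0],"delta_rot":[0,0,0],"gripper":0.04}]}}

```text
time: 28.1
tool_pos: [0.5572, -0.0185, 0.0596]
tcp_rot: [-2.089, 1.56, -0.493]
wrist_force: [-1.2, 2.3, 6.0]
width: 0.669
```

Run:
```python
from st import *
p,R=avg(4);print(inrest(p).round(4),(RT.T@R).round(4).tolist());F=bot.read_state()["wrist_force"];print("F in rest",[round(float(F@v),2) for v in(X,Y,Z)])
```

```text
t 28.25 mean [ 0.5572 -0.0185  0.0596] std [0. 0. 0.] F [-1.36  2.33  6.45] w 0.668
[ 0.0617  0.0002 -0.0155] [[1.0, -0.0004, 0.0001], [0.0004, 1.0, -0.0016], [-0.0001, 0.0016, 1.0]]
F in rest [3.31, 3.11, 4.68]
```

{"method": "arm_command", "body": {"rows": [{"xyz":[0,0,0],"delta_rot":[0,0,0],"gripper":0.057},{"xyz":[0,0,0],"delta_rot":[0,0,0],"gripper":0.059},{"xyz":[0,0,0],"delta_rot":[0,0,0],"gripper":0.062},{"xyz":[0,0,0],"delta_rot":[0,0,0],"gripper":0.067},{"xyz":[0,0,0],"delta_rot":[0,0,0],"gripper":0.074},{"xyz":[0,0,0],"delta_rot":[0,0,0],"gripper":0.08},{"xyz":[0,0,0],"delta_rot":[0,0,0],"gripper":0.08}]}}

```text
time: 29.0
tool_pos: [0.5563, -0.0187, 0.0582]
tcp_rot: [-2.09, 1.563, -0.491]
wrist_force: [0.8, 1.2, -0.3]
width: 0.936
```

```bash
python3 look.py 20 wrist scene
```

```text
{'time': 29.0, 'q': [-0.2699, -0.0137, 2.4193, 1.0117, 0.3659, 0.1188], 'tool_pos': [0.5563, -0.0187, 0.0582], 'wrist_force': [0.8239, 1.1808, -0.33], 'width': 0.9358}
[[0.283, -0.786, 0.549], [-0.959, -0.232, 0.163], [-0.001, -0.573, -0.82]]
```

View pics/wrist20.png

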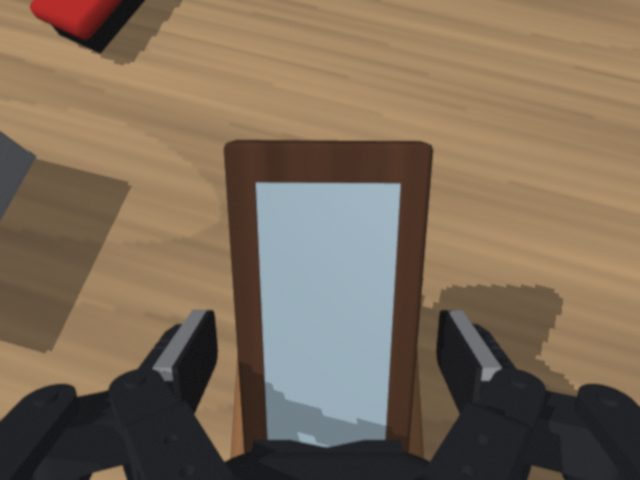

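Run:
```python
from st import *
from ik import ik
p,R=cur()
for s in(0,.03,.06,.09,.12): print(s,ik(p-s*R[:,2],R,.345).round(2), ik(p-.05*R[:,2]+s*k,R,.345).round(2))
print((R.T@k).round(3))
```

```text
0 [-0.2  -0.01  2.42  0.99  0.33  0.2 ] [-0.24 -0.15  2.44  0.78  0.42  0.39]
0.03 [-0.22 -0.1   2.43  0.85  0.38  0.33] [-0.24 -0.21  2.42  0.67  0.48  0.51]
0.06 [-0.25 -0.18  2.44  0.75  0.45  0.42] [-0.24 -0.26  2.39  0.59  0.55  0.61]
0.09 [-0.27 -0.26  2.45  0.67  0.52  0.49] [-0.24 -0.3   2.36  0.53  0.61  0.68]
0.12 [-0.3  -0.34  2.45  0.61  0.59  0.54] [-0.24 -0.34  2.32  0.48  0.67  0.73]
[-0.    -0.573 -0.819]
```

{"method": "arm_command", "body": {"rows": [{"xyz":[0,0,-0.005],"delta_rot":[0,0,0],"gripper":0.08},{"xyz":[0,0,-0.012],"delta_rot":[0,0,0],"gripper":0.08},{"xyz":[0,0,-0.02],"delta_rot":[0,0,0],"gripper":0.08},{"xyz":[0,0,-0.025],"delta_rot":[0,0,0],"gripper":0.08},{"xyz":[0,0,-0.025],"delta_rot":[0,0,0],"gripper":0.08},{"xyz":[0,-0.01,-0.025],"delta_rot":[0,0,0],"gripper":0.08},{"xyz":[0,-0.01,-0.02],"delta_rot":[0,0,0],"gripper":0.08},{"xyz":[0,0,0],"delta_rot":[0,0,0],"gripper":0.08},{"xyz":[0,0,0],"delta_rot":[0,0,0],"gripper":0.08}]}}

```text
time: 30.0
tool_pos: [0.4996, -0.0357, 0.1786]
tcp_rot: [-2.09, 1.562, -0.494]
wrist_force: [-0.2, 0.7, -0.4]
width: 0.936
```

```bash
python3 look.py 21 wrist scene top
```

```text
{'time': 30.0, 'q': [-0.3676, -0.3547, 2.4175, 0.6036, 0.6623, 0.5114], 'tool_pos': [0.4996, -0.0357, 0.1786], 'wrist_force': [-0.2033, 0.6963, -0.417], 'width': 0.9356}
[[0.283, -0.785, 0.551], [-0.959, -0.232, 0.162], [0.001, -0.574, -0.819]]
```

View pics/wrist21.png

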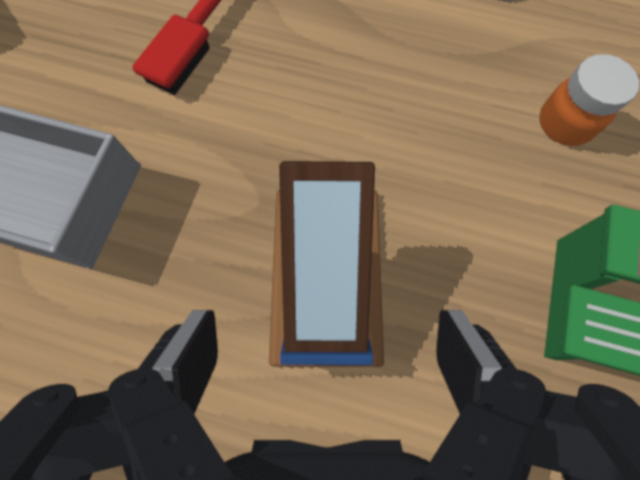

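View pics/scene21.png

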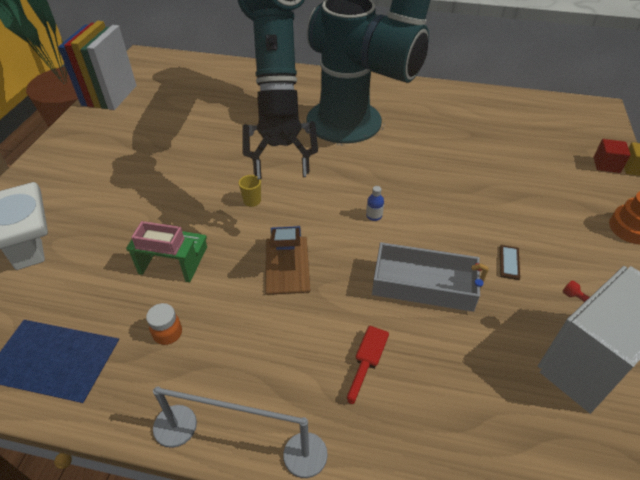

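The mirror lies on the board with its lower edge at the ledge, near (327,348). The dish is on the stool at scene (160,237). Now a numeric check.

Run:
```python
from fit import *
from st import *
c=np.load("wrist21.npz");roi=(260,400,145,375)
hsv=cv2.cvtColor(c["pixels"],cv2.COLOR_RGB2HSV)
w=cloud(c);t=np.stack([(w-o0)@X,(w-o0)@Y,(w-o0)@Z],-1)
g=(hsv[...,0]>85)&(hsv[...,0]<115)&(hsv[...,1]>15)&(hsv[...,1]<90)&(hsv[...,2]>110);g[:170]=0;g[345:]=0;g[:,:285]=0;g[:,370:]=0
P=t[g&np.isfinite(t[...,2])];s=np.linalg.lstsq(np.c_[P[:,:2],np.ones(len(P))],P[:,2],rcond=None)[0];print("glass plane slopes",s.round(4),"mean z",P[:,2].mean().round(4))
uv=np.argwhere(g);r=cv2.minAreaRect(np.ascontiguousarray(P[:,:2]).astype(np.float32));print("glass rect rest",r)
fr=(((hsv[...,0]<15)|(hsv[...,0]>170))&(hsv[...,2]<95)&(hsv[...,1]>70))&(np.abs(t[...,2]-.012)<.005);fr[:150]=0;fr[360:]=0;fr[:,:270]=0;fr[:,390:]=0
Q=t[fr];print("frame rect",cv2.minAreaRect(np.ascontiguousarray(Q[:,:2]).astype(np.float32)),np.quantile(Q[:,0],[.002,.998]),np.quantile(Q[:,1],[.002,.998]))
b=mask(c,(100,90,40),(128,255,255),(260,400,330,375))>0;L=t[b];print("ledge y",np.nanquantile(L[:,1],[.02,.98]),"x",np.nanquantile(L[:,0],[.02,.98]))
cv2.imwrite("pics/o21.png",cv2.resize(c["pixels"][145:385,250:410,::-1],None,fx=2.5,fy=2.5,interpolation=2))
# others moved?
a=np.load("top0.npz")["pixels"].astype(int);n=np.load("top21.npz")["pixels"].astype(int)
a2=np.load("scene0.npz")["pixels"].astype(int);n2=np.load("scene21.npz")["pixels"].astype(int)
d2=np.abs(cv2.GaussianBlur(n2.astype(np.uint8),(0,0),1).astype(int)-cv2.GaussianBlur(a2.astype(np.uint8),(0,0),1).astype(int)).max(2)>30
nn,l,st,ce=cv2.connectedComponentsWithStats(d2.astype(np.uint8))
print([(st[i,:4].tolist(),int(st[i,4])) for i in range(1,nn) if st[i,4]>25])
# stool & dish
s_=np.load("scene21.npz");tt=np.load("top21.npz")
rs=(120,220,195,285)
m2=fill(mask(s_,(160,50,60),(179,255,255),rs));print("dish scene",fit([(s_,m2,rs)],[box(-.042,.042,-.023,.023,0,.034)],[.618,-.26,1.58],.08))
```

```text
glass plane slopes [ 0.001  -0.001   0.0137] mean z 0.0138
glass rect rest ((0.06320340931415558, 0.0003651324659585953), (0.04062386602163315, 0.10949704051017761), 89.60891723632812)
frame rect ((0.06458210945129395, 0.0002531725913286209), (0.05756528675556183, 0.128885418176651), 89.51919555664062) [0.0006983  0.12896285] [-0.02856578  0.02909306]
ledge y [-0.03001778  0.03069353] x [-0.00894485 -0.00079527]
[([18, 0, 71, 52], 1726), ([238, 0, 94, 179], 6650), ([280, 0, 19, 5], 56), ([391, 0, 38, 18], 552), ([371, 3, 4, 9], 27), ([308, 5, 14, 47], 394), ([329, 10, 40, 9], 177), ([335, 15, 93, 68], 2205), ([10, 29, 33, 42], 499), ([93, 42, 26, 59], 657), ([342, 47, 50, 29], 294), ([137, 68, 112, 62], 3500), ([345, 70, 23, 8], 102), ([369, 71, 23, 26], 383), ([50, 107, 83, 42], 2498), ([172, 131, 70, 20], 1196), ([251, 132, 10, 18], 121), ([34, 140, 9, 6], 40), ([261, 145, 40, 14], 404), ([111, 148, 128, 88], 3796), ([129, 224, 56, 31], 1202), ([271, 228, 29, 20], 455), ([379, 235, 69, 57], 1839), ([427, 236, 21, 17], 171), ([228, 245, 32, 32], 256)]
dish scene (array([ 0.61811105, -0.26101301,  1.53835697]), np.float64(0.10787784357766249))
```

View pics/o21.png

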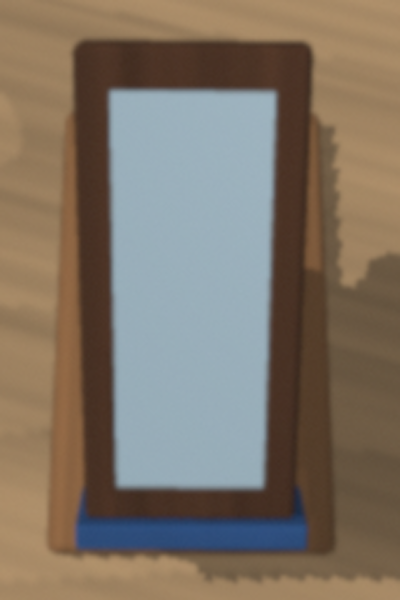

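View pics/top21.png

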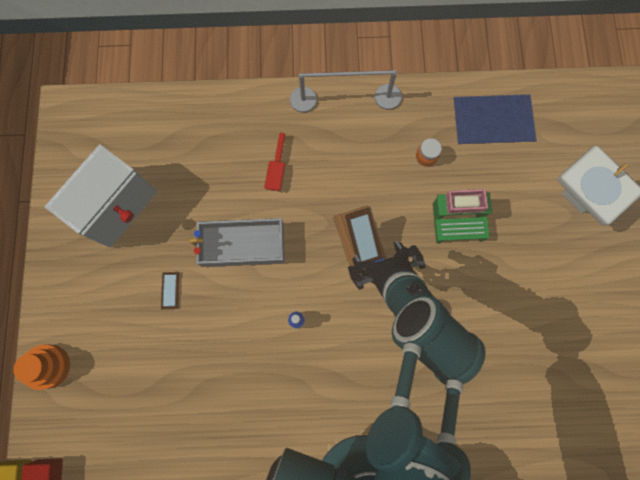

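Run:
```python
from workcell import bot
print(bot.finish_job())
```

```text
the job is handed in; nothing more can be done
None
```

I moved the pink dish off the mirror and set it lengthwise on the stool's top step. Then I laid the mirror glass up on the sloping board. The job was handed in at about 30 s of the 64 s allowed, with the gripper clear of everything.

**Dish:**
- The wrist camera put it at (0.618, -0.260), yaw 1.582. The step centre is (0.6177, -0.2604), yaw 1.584.
- It was level in the grip, and I released it only after it touched the step with about 5 N.
- The scene camera agrees on position to 1 mm. Its yaw reads 1.54, which is off by about 2.5°. That fit is coarse and partly affected by shading, so I trusted the wrist view.

**Mirror:**
- In the board frame its centre is at x = 64.6 mm, y = 0.3 mm, about 0.4–0.5° off straight.
- The glass plane is parallel to the board within 0.1°.
- It touched the ledge before I released it, and the last crop shows its lower edge against the ledge.
- Its measured height is about 1.3 mm above nominal. The bare board read the same offset earlier, so I take it as camera calibration.

**Everything else:** the scene camera's before and after images differ only in the arm, shadows, the dish and the mirror. The stool, the smaller look-alike mirror, the bottle, mug, jar and hairbrush look unmoved. I did not refit the stool's pose at the end.

My first two move calls were refused because some rows had no gripper value; the arm did not move.

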